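Pull a tube carrier from behind the bottles and re-pack the crate

TASK

The blue tube carrier at the back of the grey crate has to go into the loading bay with the blue rim, but the green-capped and the red-capped bottle stand in the way: first stand both bottles in the steel side tray, then put the carrier in its bay, lying within the rim along the bay's length. Next set the long foam block flat in the gap that the carrier has left, so that nothing can shift, and finally put each bottle back exactly where it stood in the crate at the start. Keep bottles and carrier upright throughout and leave the short foam block alone.

Things in the scene. Friction and masses are not known exactly. Their poses are not given: they have to be found in the camera images.
- bottle_green_center (a point): upright round white bottle with a green screw cap and a green band, 120 mm tall. Body 48 mm across up to 70 mm above its base, then a shoulder; cap 28 mm across, 86 to 120 mm above the base; 0.12 to 0.26 kg. Point: on the axis, 60 mm above the base; z up. Best taken by the cap from above. Starts on the crate floor, in the front row; its yaw means nothing.
- bottle_red_center (a point): upright round white bottle with a red screw cap and a red band, 120 mm tall. Body 48 mm across up to 70 mm above its base, then a shoulder; cap 28 mm across, 86 to 120 mm above the base; 0.12 to 0.26 kg. Point: on the axis, 60 mm above the base; z up. Best taken by the cap from above. Starts on the crate floor, in the front row; its yaw means nothing.
- carrier_center (a point): blue block 34 (x) by 110 (y) by 50 mm tall with white labels, carrying a row of five fixed capped tubes, cream caps, 72 mm tall in all; 0.13 to 0.21 kg. Point: its centre, 36 mm above its underside; z up, y along its length. Starts on the crate floor, at the back. Grip it from above across its 34 mm width, on the block below the tubes; this needs the room that the bottles take in front of it.
- foam_long_center (a point): stiff mustard-yellow foam block, 44 mm (x) by 118 mm (y) by 64 mm tall, 30 g, standing on the bench. Point: its centre, 32 mm above its underside; z up, y along its 118 mm side. The one that fills the gap in the crate.
- foam_short_center (a point): stiff mustard-yellow foam block, 44 mm (x) by 60 mm (y) by 64 mm tall, 30 g, standing on the bench. Point: its centre, 32 mm above its underside; z up, y along its 60 mm side. Too short for the gap: to be left where it is.
- crate_gap (a point): back of the low grey fixed crate (inside 116 x by 130 y mm; floor 5 mm, thin rim 14 mm above the table), where the carrier stands at the start and the long foam must go. Point: centre of the foam's place, on the floor; z up, y along the gap, x to the back. Back rim 27 mm off in +x. Bottle axes about 55 mm off in -x and 31 mm to either side in y; which bottle is on which side varies.
- side_tray_floor (a point): low fixed steel tray that takes the bottles meanwhile, 85 mm (x) by 150 mm (y) outside, 79 by 144 mm inside, floor 3 mm and rim 10 mm above the table. Point: centre of its floor; z up, y along its length. Two bottles stand well in it 38 mm to either side of the centre in y.
- bay_blue_floor (a point): loading bay: flat fixed aluminium plate with blue rim, 60 x 134 mm outside. Inside the rim 50 mm (x) by 124 mm (y); the floor is 6 mm and the rim 12 mm above the table. Point: centre of the bay's floor; z up, y along the bay's length. The carrier's bay.
- bay_orange_floor (a point): loading bay: flat fixed aluminium plate with orange rim, 60 x 134 mm outside. Inside the rim 50 mm (x) by 124 mm (y); the floor is 6 mm and the rim 12 mm above the table. Point: centre of the bay's floor; z up, y along the bay's length. Not for this carrier: stays empty.
There are look-alikes about, which are no part of the job. Leave any purple or turquoise look-alike of the part that bears side_tray_floor alone.

How it is judged:
On the way, in this order (a step that is already met when the one before it is completed fails the run):
1. both bottles stand released in the side tray, the carrier not yet moved (x of bottle_green_center in the frame of side_tray_floor between -0.02 and 0.02 m and y of bottle_green_center in the frame of side_tray_floor between -0.052 and 0.052 m and z of bottle_green_center in the frame of side_tray_floor between 0.055 and 0.065 m and angle between each of bottle_green_center, bottle_red_center's own z axis and vertical below 0.1 rad and contact force between each of bottle_green, bottle_red and the fingers below 0.1 N and linear speed of each of bottle_green, bottle_red below 0.02 m/s and angular speed of each of bottle_green, bottle_red below 0.2 rad/s and x of bottle_red_center in the frame of side_tray_floor between -0.02 and 0.02 m and y of bottle_red_center in the frame of side_tray_floor between -0.052 and 0.052 m and z of bottle_red_center in the frame of side_tray_floor between 0.055 and 0.065 m and distance of carrier_center from where it was at the start of the episode below 0.03 m), for 0.2 s.
2. the carrier lies in the blue-rimmed bay, within its rim (horizontal distance between carrier_center and bay_blue_floor below 0.012 m and z of carrier_center in the frame of bay_blue_floor between 0.032 and 0.04 m and angle between carrier_center's own z axis and vertical below 0.08 rad and angle between the y axis of carrier_center and the y axis of bay_blue_floor, either way round below 0.15 rad and linear speed of carrier below 0.02 m/s and angular speed of carrier below 0.2 rad/s), for 0.2 s.
3. the long foam block stands in the gap in the crate (horizontal distance between foam_long_center and crate_gap below 0.012 m and z of foam_long_center in the frame of crate_gap between 0.028 and 0.036 m and angle between foam_long_center's own z axis and vertical below 0.08 rad and angle between the y axis of foam_long_center and the y axis of crate_gap, either way round below 0.15 rad and linear speed of foam_long below 0.02 m/s and angular speed of foam_long below 0.2 rad/s), for 0.2 s.
At the end, for the whole second after the job is handed in: carrier level in the blue-rimmed bay and long foam block flat in the crate gap, each within 12 mm and 0.15 rad of its place; each bottle upright within 12 mm of where it stood at the start; all released and at rest (all of step 2 and all of step 3 and distance of each of bottle_green_center, bottle_red_center from where it was at the start of the episode below 0.012 m and angle between each of bottle_green_center, bottle_red_center's own z axis and vertical below 0.08 rad and linear speed of each of bottle_green, bottle_red below 0.02 m/s and angular speed of each of bottle_green, bottle_red below 0.2 rad/s); the robot touches nothing.
It fails at once if a bottle or the carrier is tipped by more than 0.5 rad (angle between any of bottle_green_center, bottle_red_center, carrier_center's own z axis and vertical above 0.5 rad).
It fails at once if the short foam block is moved by more than 25 mm (distance of foam_short_center from where it was at the start of the episode above 0.025 m).
It also fails if it takes over 141 s, if anything falls off the work surface, if the arm or the gripper's body presses on something with over 40 N, if the wrist force passes 120 N, or if a joint passes its speed limit or range.

ROBOT

A 6-joint arm with a two-finger parallel gripper is mounted at the origin on the work surface. World frame = base frame: x ahead of the robot, y to its left, z up, the work surface at z = 0. Lengths are in m, angles in rad, forces in N, time in s.
With the tool pointing down it reaches from about 0.275 to 0.975 m from the base axis. Payload 8.4 kg.
Tool frame: the origin (TCP) lies at the very end of the fingers, on their centre line; the grasp point (between the pads) lies 19 mm behind it (grasp_offset is the distance from the TCP to the grasp point, in m); z points along the fingers, y is the direction in which the jaws open and shut (so a half turn about z gives the same grasp; the last joint's range is limited). The gripper opens to 92 mm and grips with 3 to 60 N. Pads are 20 mm wide; open, the fingers measure 128 mm over their backs; the gripper's body (75 mm by 189 mm) begins 69 mm behind the grasp point.
Start: joints at [-0.002, 0.353, 1.633, -0, 1.155, -0.002], TCP at [0.625, -0, 0.215] pointing down, gripper open.
Joint ranges: [-2.63, 2.63], [-0.92, 2.1], [0.06, 2.66], [-1.3, 4.44], [0, 2.69], [-3.02, 3.02]. Speed limits (rad/s): [2.22, 2.22, 2.79, 3.14, 3.14, 3.14].

INTERFACE

Orientations are given as a rotation vector (axis times angle).
In Python, from station import observe, camera, camera_params, job_done, grasp_offset gives the robot as it stands.
- The arm moves only by the tool servo_tool, never from a script. Its argument "deltas" is a list of rows, each a list of 3 entries, a list of its own where there are three numbers: the opening, from -1 (shut) to 1 (fully open), then the shift along the tool's x, y, z in cm, then the turn about the tool's z in rad. A call has 1 to 10 rows; each row shifts and turns the commanded pose from where the row before left it, along the tool's axes as they then stand; what a row does not reach is not made up. A row lasts 1/10 s, in which the tool goes at most 50 mm and 8.59 degrees, less where a joint would pass 70% of its speed; a pose out of reach is approached as far as the arm can. A call is refused whole if a number of a shift passes 5 or a number of a turn 0.15, either way. A call with a gripper value outside its range is refused whole. The fingers move at their own pace and stop on an object; the grip force is fixed at half the most. Time passes only in rows, so rows that do not move let the fingers close. It gives the time, the measured TCP pose, the force and the opening at its end, in the units of the state.
- observe(): the state, without advancing time (a new reading comes with each control period).
- camera(name): name is "scene" or "side" or "wrist"; returns the picture (480x640x3 uint8, red, green, blue); there is no depth.
- camera_params(name): a dict with "camera_matrix" (3x3 intrinsics, pixels), "dist_coeffs" ([k1, k2, p1, p2, k3] as OpenCV has them; the pictures are not rectified), "extrinsics" (4x4, takes a point from world to camera coordinates); the wrist camera has in their place "T_tool_cam" (4x4, takes a point from camera to tool coordinates, whose origin is the TCP and whose axes are the flange's). Camera axes: x right, y down, z forward; pixel columns grow to the right and rows downward; lengths in m; the calibration is good to about 2 mm. A picture is of the moment at which its call begins: read the wrist's pose just before it. camera_params takes no time and is no camera call.
- job_done(): hands the job in, once; it reports no verdict.
The state is a dict: "time": time; "joint_positions": joint angles; "qvel": joint speeds; "joint_efforts": joint torques, N m; "eef_pos": TCP position; "orientation": TCP orientation; "ft_force": force on the tool from outside, world axes, zero at the start; "torque": the same for the moment, N m; "gripper_width": opening from 0.0 (shut) to 1.0 (fully open).
Only numpy, scipy, OpenCV 4.12 (cv2) and the standard library are available. Lean on these libraries where they do the work, as an engineer would, in place of code of your own. Each camera call takes 0.05 s, during which the arm holds its last target.

## Working session

There is one attempt and no reset: what is moved stays moved. The work goes in short steps, Python scripts to look and compute and a tool call to move; the robot and the scene stay as the last step left them, time stands still between calls to the robot, and variables do not carry over. Pictures are saved under pics/ and viewed, and the job is handed in when it is done.

Besides the shell and the picture viewer there is one more tool, called after "Call:" as name(argument=value, ...) on one line, values as JSON. servo_tool: Moves the arm, as the interface text tells. Its arguments: {"type":"object","properties":{"deltas":{"type":"array","items":{"type":"array"}}},"required":["deltas"]}

```bash
mkdir -p pics; ls
python3 - <<'E'
from station import *
import cv2
for n in ["scene","side","wrist"]:
    im=camera(n); cv2.imwrite(f"pics/{n}0.png",im[:,:,::-1]); print(n,camera_params(n))
print(observe(),grasp_offset)
E
```

```text
pics
scene {'camera_matrix': array([[502.23456077,   0.        , 321.22636415],
       [  0.        , 502.23456077, 231.65287206],
       [  0.        ,   0.        ,   1.        ]]), 'dist_coeffs': array([-0.0540256,  0.       ,  0.       ,  0.       ,  0.       ]), 'extrinsics': array([[ 0.55207988,  0.83365921, -0.01483657, -0.24273657],
       [ 0.6812921 , -0.4612921 , -0.56837547, -0.2678142 ],
       [-0.48067543,  0.30368063, -0.82263552,  1.47808437],
       [ 0.        ,  0.        ,  0.        ,  1.        ]])}
side {'camera_matrix': array([[612.4970084 ,   0.        , 313.26773848],
       [  0.        , 612.4970084 , 243.17502379],
       [  0.        ,   0.        ,   1.        ]]), 'dist_coeffs': array([-0.14922976,  0.        ,  0.        ,  0.        ,  0.        ]), 'extrinsics': array([[-0.7675744 , -0.64090663,  0.00826055,  0.3184332 ],
       [-0.34029709,  0.39656378, -0.85260487,  0.21043296],
       [ 0.54316428, -0.65724871, -0.52249086,  1.38454149],
       [ 0.        ,  0.        ,  0.        ,  1.        ]])}
wrist {'camera_matrix': array([[418.08270531,
[... 567 characters left out ...]
00]])}
{'time': 0.15, 'joint_positions': array([-2.38019512e-03,  3.53522473e-01,  1.63396183e+00,  1.47262200e-05,
        1.15519223e+00, -2.40337194e-03]), 'qvel': array([-0.00102145, -0.00272763, -0.00138725, -0.0002445 , -0.00025297,
        0.00027572]), 'joint_efforts': array([-8.47799656e-04, -5.94210899e+01, -3.34467816e+01,  6.96930941e-02,
        2.04021111e-02, -8.35750166e-05]), 'eef_pos': array([6.24619098e-01, 1.81281550e-05, 2.14015906e-01]), 'orientation': array([-2.22087223e+00, -2.22091048e+00,  1.18571469e-03]), 'ft_force': array([-0.08251935,  0.07209077, -1.06298022]), 'torque': array([-0.00036026, -0.03172018,  0.02249966]), 'gripper_width': 0.9994290012501073} 0.0187
```

View pics/scene0.png

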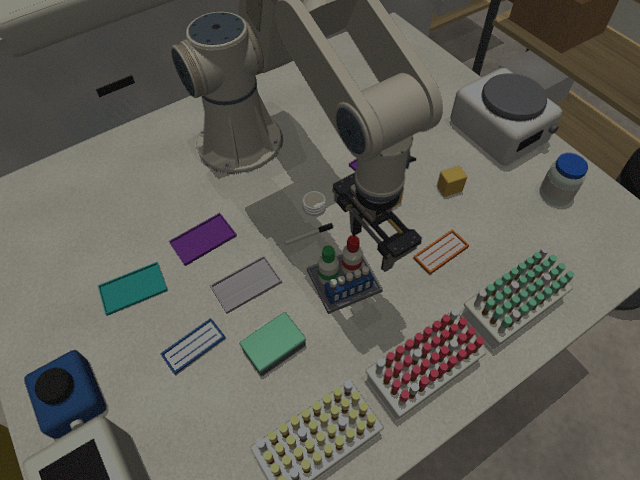

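View pics/side0.png

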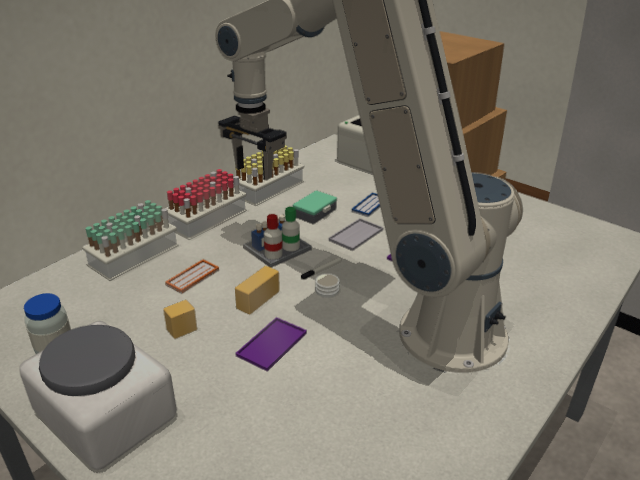

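View pics/wrist0.png

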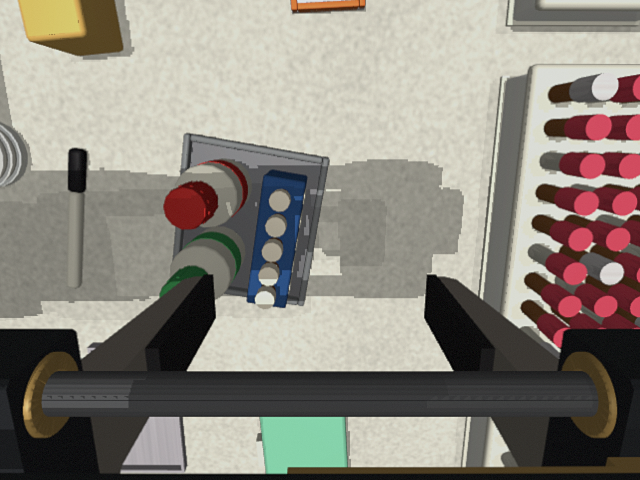

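Steel-grey tray: scene (246,285). Its look-alikes are turquoise (133,288) and purple (203,238), plus another purple tray at (360,165). The blue-rim bay is at (193,346) and the orange one at (441,251). In the side view, the long foam is at (257,289) and the short one at (180,318). Next I'll measure these.

```bash
cat > h.py <<'E'
import numpy as np, cv2
from scipy.spatial.transform import Rotation as R
from station import *
def cam_pose(n,obs=None):
    p=camera_params(n)
    if n=="wrist":
        o=obs or observe(); T=np.eye(4);T[:3,:3]=R.from_rotvec(o["orientation"]).as_matrix();T[:3,3]=o["eef_pos"]
        return p,T@p["T_tool_cam"]
    return p,np.linalg.inv(p["extrinsics"])
def rays(n,uv,obs=None):
    p,T=cam_pose(n,obs)
    q=cv2.undistortPoints(np.array(uv,float).reshape(-1,1,2),p["camera_matrix"],p["dist_coeffs"])[:,0]
    d=np.c_[q,np.ones(len(q))]@T[:3,:3].T
    return T[:3,3],d
def plane(n,uv,z,obs=None):
    c,d=rays(n,uv,obs); return c+d*((z-c[2])/d[:,2])[:,None]
def proj(n,P,obs=None):
    p,T=cam_pose(n,obs);E=np.linalg.inv(T)
    return cv2.projectPoints(np.array(P,float).reshape(-1,1,3),cv2.Rodrigues(E[:3,:3])[0],E[:3,3],p["camera_matrix"],p["dist_coeffs"])[0][:,0]
def snap(n,f):
    o=observe(); im=camera(n); cv2.imwrite(f"pics/{f}.png",im[:,:,::-1]); np.save(f"pics/{f}.npy",o,allow_pickle=True); return im,o
def two(a,ua,b,ub,oa=None,ob=None):
    c1,d1=rays(a,[ua],oa);c2,d2=rays(b,[ub],ob);d1=d1[0];d2=d2[0]
    s=np.linalg.lstsq(np.c_[d1,-d2],c2-c1,rcond=None)[0]
    x=c1+s[0]*d1;y=c2+s[1]*d2; return (x+y)/2,np.linalg.norm(x-y)
def crop(f,g,x,y,w,h,k):
    im=cv2.imread(f"pics/{f}.png")[y:y+h,x:x+w]; cv2.imwrite(f"pics/{g}.png",cv2.resize(im,None,fx=k,fy=k,interpolation=cv2.INTER_CUBIC))
E
python3 - <<'E'
from h import *
crop("scene0","cs",90,170,400,220,2)
crop("side0","cd",140,180,260,190,3)
rows=[("tray",(246,285),.01),("turq",(133,288),.01),("purp",(203,238),.01),("blue",(193,346),.01),("orange",(441,251),.01),("fshort",(453,174),.064),("crate",(343,278),.01),("gcap",(328,252),.12),("rcap",(353,243),.12)]
for n,u,z in rows: print(n,plane("scene",[u],z).round(3))
for n,u,z in [("flong",(257,279),.064),("fs",(180,310),.064),("orange",(193,275),.01),("purple2",(271,342),.01),("gcap",(291,210),.12),("rcap",(272,216),.12)]: print(n,plane("side",[u],z).round(3))
E
```

```text
tray [[ 0.442 -0.216  0.01 ]]
turq [[ 0.297 -0.446  0.01 ]]
purp [[ 0.261 -0.242  0.01 ]]
blue [[ 0.511 -0.388  0.01 ]]
orange [[0.628 0.231 0.01 ]]
fshort [[0.485 0.385 0.064]]
crate [[ 0.555 -0.014  0.01 ]]
gcap [[ 0.532 -0.041  0.12 ]]
rcap [[0.543 0.019 0.12 ]]
flong [[0.43  0.192 0.064]]
fs [[0.476 0.391 0.064]]
orange [[0.624 0.233 0.01 ]]
purple2 [[0.293 0.292 0.01 ]]
gcap [[ 0.529 -0.042  0.12 ]]
rcap [[0.545 0.015 0.12 ]]
```

View pics/cs.png

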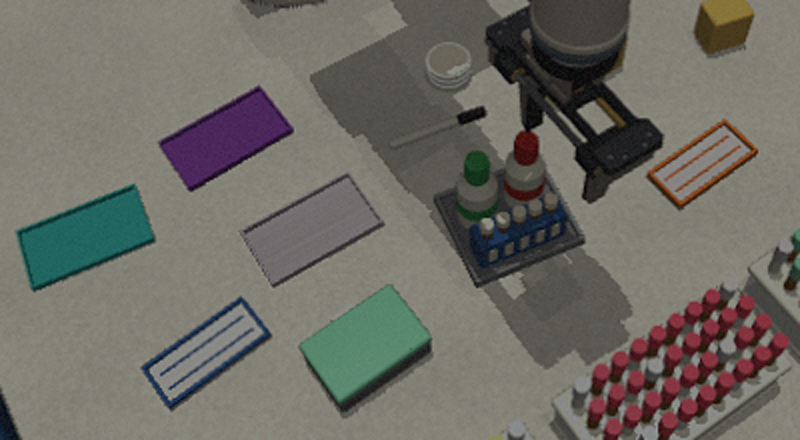

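View pics/cd.png

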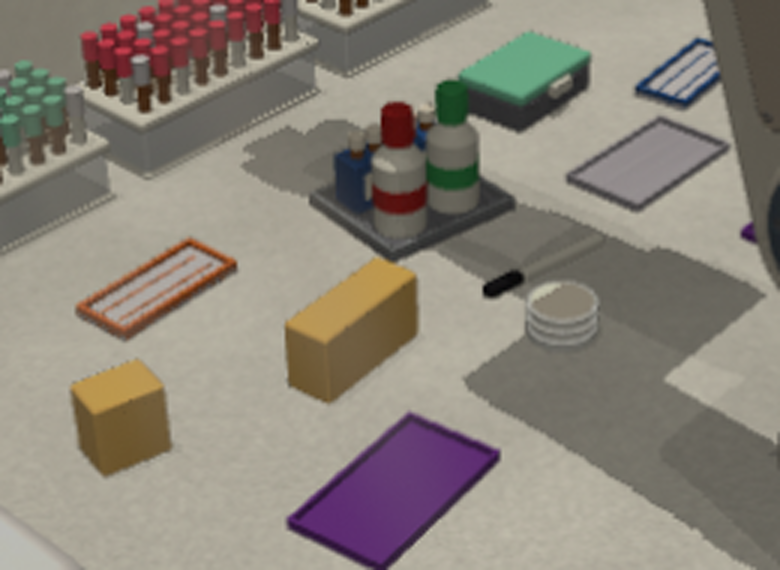

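The steel tray is at about (0.44,-0.22), and the crop confirms it is the only grey one. Now I'll move to a wrist view over the crate.

Call:
servo_tool(deltas=[[1, [0, 0, -4], 0], [1, [-3, -3, -3], 0], [1, [-3, -3, -3], 0], [1, [-2, -2, 0], 0], [1, [0, 0, 0], 0], [1, [0, 0, 0], 0], [1, [0, 0, 0], 0]])

```text
time: 0.85
eef_pos: [0.5476, -0.0771, 0.3117]
orientation: [-2.221, -2.221, 0.0]
ft_force: [-0.9, 0.5, -0.7]
gripper_width: 1.0
```

Run:
```python
from h import *
im,o=snap("wrist","w1"); print(o["eef_pos"],o["orientation"],abs(o["qvel"]).max(),o["time"])
```

```text
[ 0.54764244 -0.07713371  0.31172742] [-2.22057409e+00 -2.22119344e+00  2.47872600e-04] 0.01024214068094353 0.85
```

View pics/w1.png

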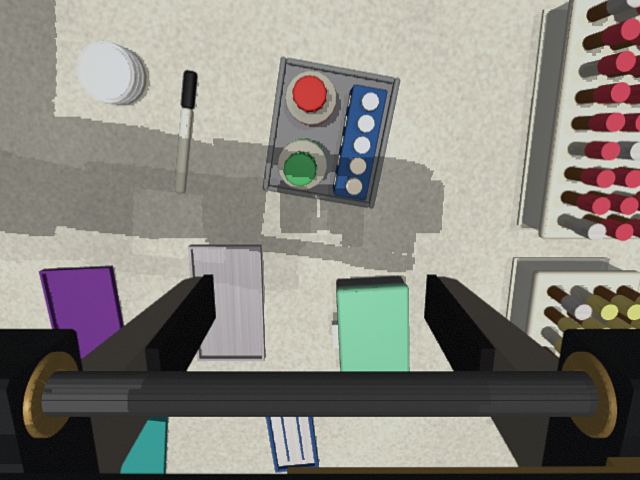

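Run:
```python
from h import *
crop("w1","w1c",250,45,165,175,4)
```

```text
(no output)
```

View pics/w1c.png

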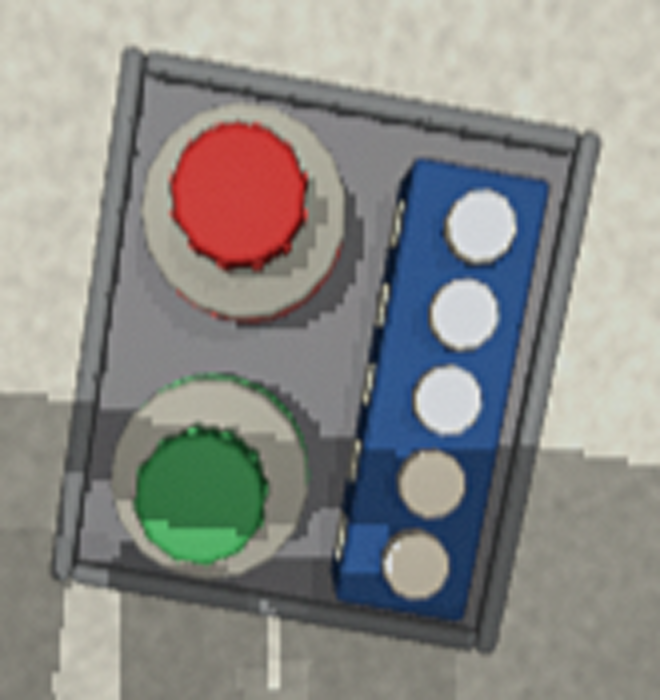

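Run:
```python
from h import *
o=np.load("pics/w1.npy",allow_pickle=True).item()
f=lambda pts:[(250+x/4-.4,45+y/4-.4) for x,y in pts]
cr=plane("wrist",f([(134,57),(588,140),(485,640),(67,570)]),.014,o); print("crate",cr.round(4),cr.mean(0).round(4))
print([np.linalg.norm(cr[i]-cr[(i+1)%4]).round(4) for i in range(4)])
ca=plane("wrist",f([(418,160),(548,182),(464,622),(338,602)]),.05,o); print("carr",ca.round(4),ca.mean(0).round(4),[np.linalg.norm(ca[i]-ca[(i+1)%4]).round(4) for i in range(4)])
t=plane("wrist",f([(481,226),(464,313),(447,399),(431,483),(416,565)]),.072,o);print("tubes",t.round(4),t.mean(0))
d=t[0]-t[-1];print("ang of carrier y from world y",np.arctan2(-d[0],d[1]))
d=(cr[0]-cr[3])+(cr[1]-cr[2]);print("crate ang",np.arctan2(-d[0],d[1]))
im=cv2.imread("pics/w1.png");hsv=cv2.cvtColor(im,cv2.COLOR_BGR2HSV)[45:220,250:415]
for nm,lo,hi in [("red",(0,150,120),(12,255,255)),("green",(50,100,60),(85,255,255))]:
    m=cv2.inRange(hsv,lo,hi);c=max(cv2.findContours(m,0,2)[0],key=cv2.contourArea)
    (x,y),r=cv2.minEnclosingCircle(c);print(nm,x+250,y+45,r,plane("wrist",[(x+250,y+45)],.12,o).round(4))
# manual top circle
print(plane("wrist",f([(239,191),(203,493)]),.12,o).round(4))
# bottle two-view
for a,b in [((353,243),(272,216))]:pass
```

```text
crate [[ 0.5111  0.0642  0.014 ]
 [ 0.6304  0.0437  0.014 ]
 [ 0.6072 -0.0898  0.014 ]
 [ 0.4893 -0.0698  0.014 ]] [ 0.5595 -0.0129  0.014 ]
[np.float64(0.121), np.float64(0.1355), np.float64(0.1196), np.float64(0.1357)]
carr [[ 0.5828  0.0352  0.05  ]
 [ 0.6147  0.0301  0.05  ]
 [ 0.5971 -0.0787  0.05  ]
 [ 0.5641 -0.0734  0.05  ]] [ 0.5897 -0.0217  0.05  ] [np.float64(0.0323), np.float64(0.1102), np.float64(0.0334), np.float64(0.1102)]
tubes [[ 0.5961  0.0185  0.072 ]
 [ 0.5926 -0.0012  0.072 ]
 [ 0.5891 -0.0211  0.072 ]
 [ 0.5857 -0.041   0.072 ]
 [ 0.5824 -0.0609  0.072 ]] [ 0.58919854 -0.02113085  0.072     ]
ang of carrier y from world y -0.1703074004358168
crate ang -0.16658743842895776
red 309.5 93.5 18.06941032409668 [[0.5408 0.0215 0.12  ]]
green 300.0 168.5 17.007450103759766 [[ 0.5322 -0.0397  0.12  ]]
[[ 0.5406  0.0224  0.12  ]
 [ 0.5325 -0.0391  0.12  ]]
```

In the wrist view, the red cap is at (309,93) and maps to (0.5407,0.0220). The green cap is at (300,168) and maps to (0.5323,-0.0393). The crate is yawed -0.167 rad and the carrier centre is (0.589,-0.021). Now a look at the tray and the bay.

Call:
servo_tool(deltas=[[1, [-4, -1, 0], 0], [1, [-5, -1, 0], 0], [1, [-5, -1, 0], 0], [1, [-5, -1, 0], 0], [1, [-5, -1, 0], 0], [1, [-4, -1, 0], 0], [1, [-3, 0, 0], 0], [1, [0, 0, 0], 0], [1, [0, 0, 0], 0], [1, [0, 0, 0], 0]])

```text
time: 1.9
eef_pos: [0.4886, -0.3826, 0.3118]
orientation: [-2.219, -2.222, -0.0]
ft_force: [0.9, -0.2, -0.3]
gripper_width: 1.001
```

Run:
```python
from h import *
im,o=snap("wrist","w2"); print(o["eef_pos"],o["orientation"],abs(o["qvel"]).max(),o["time"])
```

```text
[ 0.48858887 -0.38255015  0.3117806 ] [-2.21929338e+00 -2.22193723e+00 -4.91206151e-04] 0.01271933934551445 1.9
```

View pics/w2.png

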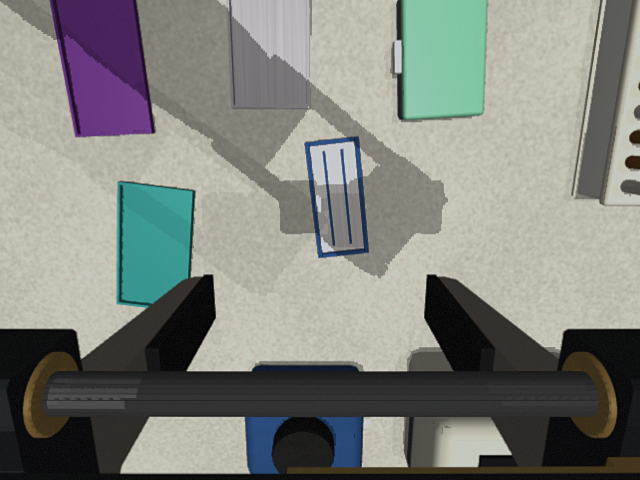

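Call:
servo_tool(deltas=[[1, [4, -1, 0], 0], [1, [5, -1, 0], 0], [1, [4, -1, 0], 0], [1, [0, 0, 0], 0], [1, [0, 0, 0], 0], [1, [0, 0, 0], 0]])

```text
time: 2.55
eef_pos: [0.4588, -0.255, 0.3127]
orientation: [2.22, 2.222, 0.0]
ft_force: [-0.3, -0.4, 0.9]
gripper_width: 1.001
```

Run:
```python
from h import *
im,o=snap("wrist","w3"); print(o["eef_pos"],o["orientation"],abs(o["qvel"]).max(),o["time"])
crop("w2","w2c",290,125,100,145,4)
crop("w3","w3c",200,60,160,180,4)
```

```text
[ 0.4588403  -0.25499553  0.31266437] [2.21969250e+00 2.22165978e+00 4.74743901e-05] 0.016438818644043972 2.55
```

View pics/w3.png

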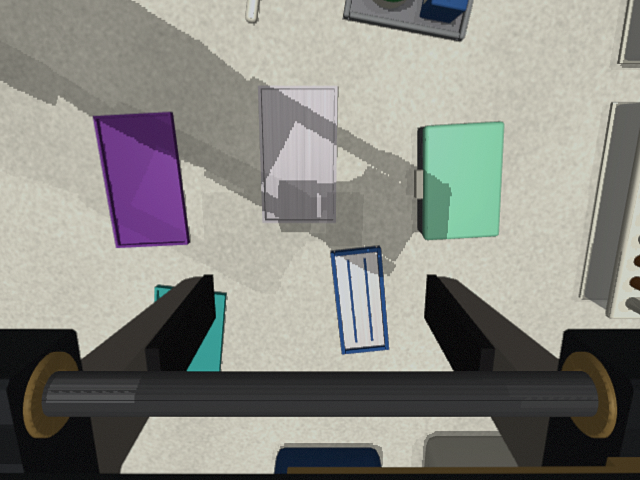

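View pics/w2c.png

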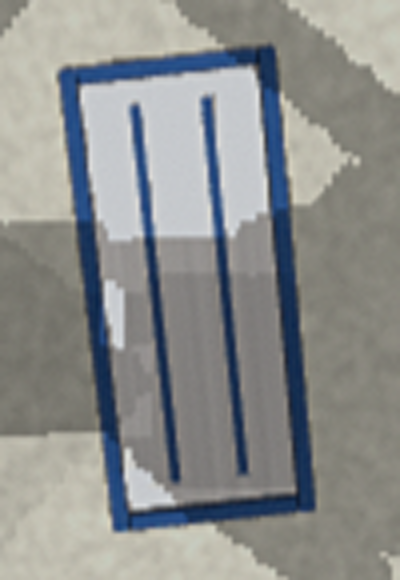

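Run:
```python
from h import *
def rep(n,uv,z,f):
    o=np.load(f"pics/{f}.npy",allow_pickle=True).item()
    c=plane("wrist",uv,z,o); d=(c[0]-c[3])+(c[1]-c[2])
    print(n,c.mean(0).round(4),[np.linalg.norm(c[i]-c[(i+1)%4]).round(4) for i in range(4)],"ang",np.arctan2(-d[0],d[1]).round(3))
f=[(290+x/4-.4,125+y/4-.4) for x,y in [(60,70),(274,48),(314,510),(115,530)]]
rep("bay w2",f,.012,"w2")
rep("bay w3",[(331,250),(380,246),(388.5,349),(342,353.5)],.012,"w3")
rep("tray w3",[(261,87),(338,87),(335.5,221),(262.5,220)],.010,"w3")
rep("tray w1",[(190,246),(263,246),(265,357),(199,357)],.010,"w1")
```

```text
bay w2 [ 0.5103 -0.3889  0.012 ] [np.float64(0.0589), np.float64(0.1326), np.float64(0.0587), np.float64(0.1328)] ang 0.113
bay w3 [ 0.5103 -0.3874  0.012 ] [np.float64(0.0576), np.float64(0.135), np.float64(0.0585), np.float64(0.1362)] ang 0.112
tray w3 [ 0.438  -0.2145  0.01  ] [np.float64(0.0824), np.float64(0.1467), np.float64(0.0845), np.float64(0.1455)] ang -0.016
tray w1 [ 0.4391 -0.2123  0.01  ] [np.float64(0.0857), np.float64(0.1454), np.float64(0.0833), np.float64(0.1454)] ang -0.009
```

View pics/w3c.png

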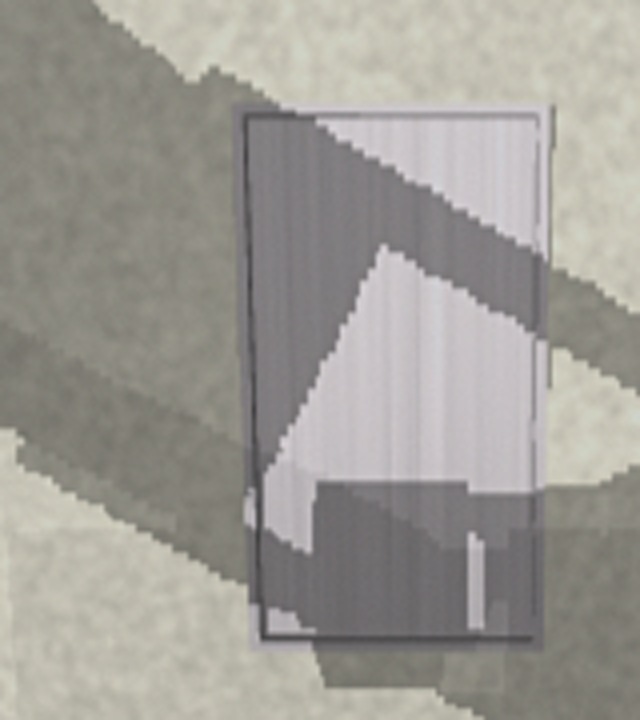

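Tray and bay are measured, and the crop shows the steel-grey tray. Green bottle next.

Call:
servo_tool(deltas=[[1, [4, 1, 0], 0], [1, [4, 1.5, 0], 0], [1, [4, 1.5, 0], 0], [1, [4, 1.5, 0], 0.06], [1, [3.5, 1, 0], 0.06], [1, [2.2, 1, 0], 0.05], [1, [0, 0, 0], 0], [1, [0, 0, 0], 0]])

```text
time: 3.4
eef_pos: [0.5381, -0.0404, 0.3119]
orientation: [-2.4, -2.026, 0.002]
ft_force: [-0.1, -0.5, 0.0]
gripper_width: 1.003
```

```bash
cat >> h.py <<'E'
def togo(x,y,z,yaw=None):
    o=observe();Rm=R.from_rotvec(o["orientation"]).as_matrix()
    d=Rm.T@(np.array([x,y,z])-o["eef_pos"])*100
    yw=np.arctan2(-Rm[0,0],Rm[1,0])  # tool x dir vs world y
    print("togo cm",d.round(2),"yaw",yw.round(3),"turn",None if yaw is None else round(-(yaw-yw),3),"t",o["time"],"w",o["gripper_width"].round(3),"pos",o["eef_pos"].round(4))
E
python3 -c "
from h import *
togo(.5323,-.0393,.089,-.168)"
```

```text
Traceback (most recent call last):
  File "h.py", line 32, in togo
    print("togo cm",d.round(2),"yaw",yw.round(3),"turn",None if yaw is None else round(-(yaw-yw),3),"t",o["time"],"w",o["gripper_width"].round(3),"pos",o["eef_pos"].round(4))
                                                                                                                      ^^^^^^^^^^^^^^^^^^^^^^^^
AttributeError: 'float' object has no attribute 'round'
```

```bash
sed -i 's/o\["gripper_width"\].round(3)/round(o["gripper_width"],3)/' h.py
python3 -c "
from h import *
togo(.5323,-.0393,.089,-.168)"
```

```text
togo cm [ 2.000e-02 -5.700e-01  2.229e+01] yaw -0.169 turn -0.001 t 3.4 w 1.003 pos [ 0.5381 -0.0404  0.3119]
```

Call:
servo_tool(deltas=[[0.3, [0, -0.57, 3], 0], [0.3, [0, 0, 4], 0], [0.3, [0, 0, 4], 0], [0.3, [0, 0, 4], 0], [0.3, [0, 0, 3], 0], [0.3, [0, 0, 2], 0], [0.3, [0, 0, 0], 0], [0.3, [0, 0, 0], 0]])

```text
time: 4.2
eef_pos: [0.5322, -0.04, 0.1126]
orientation: [-2.403, -2.024, 0.001]
ft_force: [1.5, 0.8, 0.7]
gripper_width: 0.652
```

```bash
python3 -c "
from h import *
togo(.5323,-.0393,.089,-.168)
snap('wrist','w4');snap('side','s4')"
```

```text
togo cm [ 0.07 -0.01  2.36] yaw -0.171 turn -0.003 t 4.2 w 0.652 pos [ 0.5322 -0.04    0.1126]
```

View pics/w4.png

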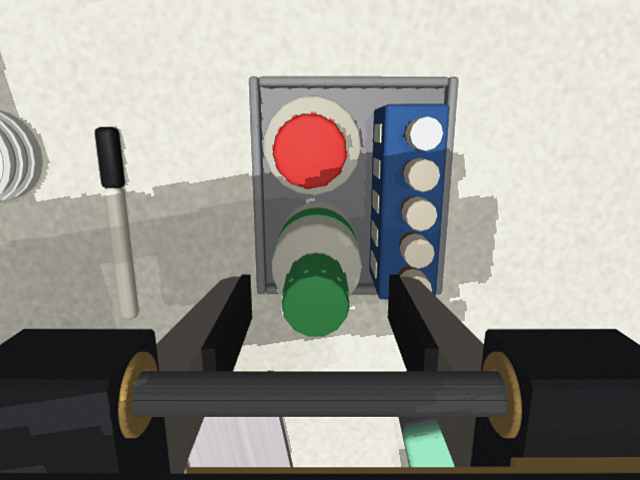

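Call:
servo_tool(deltas=[[0.3, [0.07, 0, 1.3], 0], [0.3, [0, 0, 1], 0], [0.3, [0, 0, 0], 0], [-1, [0, 0, 0], 0], [-1, [0, 0, 0], 0], [-1, [0, 0, 0], 0], [-1, [0, 0, 0], 0], [-1, [0, 0, 0], 0], [-1, [0, 0, 0], 0]])

```text
time: 5.2
eef_pos: [0.5324, -0.0382, 0.0894]
orientation: [2.402, 2.025, 0.0]
ft_force: [-0.2, -0.1, 0.0]
gripper_width: 0.298
```

```bash
python3 -c "
from h import *
togo(.5323,-.0393,.089,-.168)"
```

```text
togo cm [-0.11  0.01  0.04] yaw -0.17 turn -0.002 t 5.2 w 0.298 pos [ 0.5324 -0.0382  0.0894]
```

Call:
servo_tool(deltas=[[-1, [0, 0, -1], 0], [-1, [0, 0, -3], 0], [-1, [0, 0, -3], 0], [-1, [0, 0, -1], 0], [-1, [0, 0, 0], 0]])

```text
time: 5.7
eef_pos: [0.5334, -0.0383, 0.1709]
orientation: [2.4, 2.023, 0.004]
ft_force: [0.2, -0.6, -1.8]
gripper_width: 0.297
```

```bash
python3 -c "
from h import *
togo(.438,-.2525,.088,-.168)"
```

```text
togo cm [-22.73  -5.81   8.26] yaw -0.17 turn -0.002 t 5.7 w 0.297 pos [ 0.5334 -0.0383  0.1709]
```

Call:
servo_tool(deltas=[[-1, [-1.5, -0.4, 0], 0], [-1, [-3, -0.7, 0], 0], [-1, [-4, -1, 0], 0], [-1, [-4, -1, 0], 0], [-1, [-4, -1, 0], 0], [-1, [-3.2, -1, 0], 0], [-1, [-2, -0.5, 0], 0], [-1, [-1, -0.2, 0], 0], [-1, [0, 0, 0], 0], [-1, [0, 0, 0], 0]])

```text
time: 6.7
eef_pos: [0.4365, -0.2515, 0.1686]
orientation: [-2.401, -2.024, 0.0]
ft_force: [1.0, 0.2, -2.9]
gripper_width: 0.301
```

```bash
python3 -c "
from h import *
togo(.438,-.2525,.088,-.168)"
```

```text
togo cm [-0.08  0.17  8.06] yaw -0.17 turn -0.002 t 6.7 w 0.301 pos [ 0.4365 -0.2515  0.1686]
```

Call:
servo_tool(deltas=[[-1, [0, 0.15, 3], 0], [-1, [0, 0, 3], 0], [-1, [0, 0, 1], 0], [-1, [0, 0, 0.5], 0], [-1, [0, 0, 0.2], 0], [-1, [0, 0, 0], 0], [-1, [0, 0, 0], 0]])

```text
time: 7.4
eef_pos: [0.439, -0.2527, 0.0933]
orientation: [2.401, 2.024, 0.001]
ft_force: [-0.0, 0.6, -1.5]
gripper_width: 0.298
```

```bash
python3 -c "
from h import *
togo(.438,-.2525,.088,-.168)"
```

```text
togo cm [ 0.   -0.1   0.53] yaw -0.17 turn -0.002 t 7.4 w 0.298 pos [ 0.439  -0.2527  0.0933]
```

Call:
servo_tool(deltas=[[-1, [0, 0, 0.3], 0], [-1, [0, 0, 0.2], 0], [-1, [0, 0, 0.1], 0], [-1, [0, 0, 0], 0], [-1, [0, 0, 0], 0]])

```text
time: 7.9
eef_pos: [0.4386, -0.2527, 0.0873]
orientation: [2.401, 2.024, 0.0]
ft_force: [-3.5, 1.1, 11.3]
gripper_width: 0.299
```

Contact. Release and rise, then look.

Call:
servo_tool(deltas=[[0.0, [0, 0, 0], 0], [0.3, [0, 0, 0], 0], [0.3, [0, 0, 0], 0], [0.3, [0, 0, 0], 0], [0.3, [0, 0, -2], 0], [0.3, [0, 0, -4], 0], [0.3, [0, 0, -4], 0], [0.3, [0, 0, -1], 0], [0.3, [0, 0, 0], 0]])

```text
time: 8.8
eef_pos: [0.4393, -0.2529, 0.1978]
orientation: [2.4, 2.023, 0.002]
ft_force: [-1.0, 0.2, -0.5]
gripper_width: 0.652
```

```bash
python3 -c "
from h import *
togo(.5407,.022,.2,-.168)
snap('scene','s5');crop('s5','s5c',180,200,240,180,3)"
```

```text
togo cm [28.81  5.35 -0.24] yaw -0.17 turn -0.002 t 8.8 w 0.652 pos [ 0.4393 -0.2529  0.1978]
```

View pics/s5c.png

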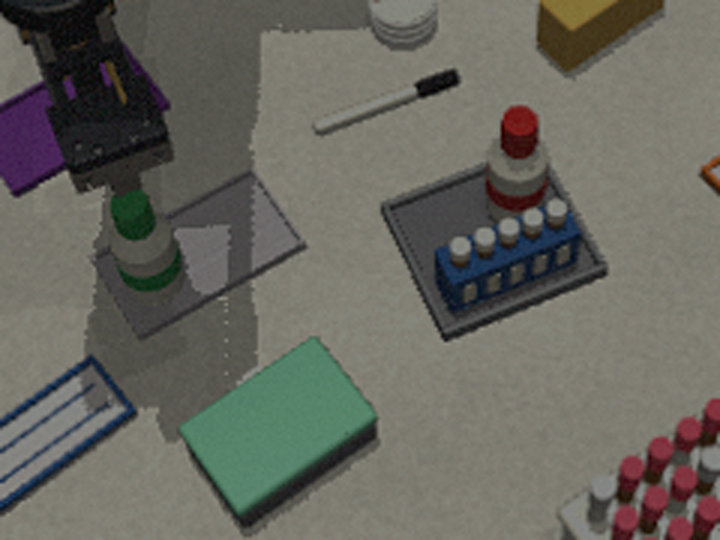

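Green stands upright in the steel tray at crop (140,250). Now red.

Call:
servo_tool(deltas=[[0.3, [3, 0.5, 0], 0], [0.3, [4.5, 0.9, 0], 0], [0.3, [4.5, 0.9, 0], 0], [0.3, [4.5, 0.9, 0], 0], [0.3, [4.5, 0.9, 0], 0], [0.3, [4, 0.7, 0], 0], [0.3, [2.5, 0.4, 0], 0], [0.3, [1.3, 0.15, 0], 0], [0.3, [0, 0, 0], 0], [0.3, [0, 0, 0], 0]])

```text
time: 9.85
eef_pos: [0.5389, 0.0217, 0.1953]
orientation: [-2.401, -2.025, 0.003]
ft_force: [-0.6, -0.2, -0.1]
gripper_width: 0.648
```

```bash
python3 -c "
from h import *
togo(.5407,.022,.089,-.168)"
```

```text
togo cm [ 0.07  0.19 10.63] yaw -0.17 turn -0.002 t 9.85 w 0.648 pos [0.5389 0.0217 0.1953]
```

Call:
servo_tool(deltas=[[0.3, [0.07, 0.15, 3], 0], [0.3, [0, 0, 4], 0], [0.3, [0, 0, 2], 0], [0.3, [0, 0, 1], 0], [0.3, [0, 0, 0.6], 0], [0.3, [0, 0, 0], 0], [0.3, [0, 0, 0], 0]])

```text
time: 10.55
eef_pos: [0.542, 0.0226, 0.0913]
orientation: [2.402, 2.024, 0.002]
ft_force: [-0.1, -0.3, -0.5]
gripper_width: 0.648
```

```bash
python3 -c "
from h import *
togo(.5407,.022,.089,-.168)"
```

```text
togo cm [-0.08 -0.12  0.23] yaw -0.17 turn -0.002 t 10.55 w 0.648 pos [0.542  0.0226 0.0913]
```

Call:
servo_tool(deltas=[[0.3, [-0.05, -0.1, 0.2], 0], [0.3, [0, 0, 0], 0], [-1, [0, 0, 0], 0], [-1, [0, 0, 0], 0], [-1, [0, 0, 0], 0], [-1, [0, 0, 0], 0], [-1, [0, 0, 0], 0], [-1, [0, 0, 0], 0]])

```text
time: 11.35
eef_pos: [0.5402, 0.0226, 0.0883]
orientation: [-2.402, -2.025, 0.0]
ft_force: [-0.0, 0.8, -0.2]
gripper_width: 0.302
```

Call:
servo_tool(deltas=[[-1, [0, 0, -1], 0], [-1, [0, 0, -3], 0], [-1, [0, 0, -4], 0], [-1, [0, 0, -4], 0], [-1, [0, 0, -3], 0], [-1, [0, 0, 0], 0]])

```text
time: 11.95
eef_pos: [0.5427, 0.0226, 0.2434]
orientation: [2.398, 2.022, 0.01]
ft_force: [-0.6, 0.1, -1.9]
gripper_width: 0.298
```

```bash
python3 -c "
from h import *
togo(.438,-.1765,.088,-.168)"
```

```text
togo cm [-21.42  -7.07  15.45] yaw -0.17 turn -0.002 t 11.95 w 0.298 pos [0.5427 0.0226 0.2434]
```

Call:
servo_tool(deltas=[[-1, [-1.5, -0.5, 0], 0], [-1, [-3, -1, 0], 0], [-1, [-4, -1.2, 0], 0], [-1, [-4, -1.2, 0], 0], [-1, [-4, -1.2, 0], 0], [-1, [-3, -1, 0], 0], [-1, [-1.5, -0.7, 0], 0], [-1, [-0.4, -0.2, 0], 0], [-1, [0, 0, 0], 0], [-1, [0, 0, 0], 0]])

```text
time: 12.95
eef_pos: [0.435, -0.176, 0.2378]
orientation: [-2.401, -2.024, 0.0]
ft_force: [-1.3, 0.8, -1.8]
gripper_width: 0.295
```

```bash
python3 -c "
from h import *
togo(.438,-.1765,.088,-.168)"
```

```text
togo cm [-1.000e-02  3.200e-01  1.498e+01] yaw -0.17 turn -0.002 t 12.95 w 0.295 pos [ 0.435  -0.176   0.2378]
```

Call:
servo_tool(deltas=[[-1, [0, 0.25, 3], 0], [-1, [0, 0, 4], 0], [-1, [0, 0, 4], 0], [-1, [0, 0, 2.5], 0], [-1, [0, 0, 0.7], 0], [-1, [0, 0, 0], 0], [-1, [0, 0, 0], 0]])

```text
time: 13.65
eef_pos: [0.4386, -0.1769, 0.0974]
orientation: [2.4, 2.025, 0.001]
ft_force: [-1.1, -0.5, -1.0]
gripper_width: 0.299
```

```bash
python3 -c "
from h import *
togo(.438,-.1765,.087,-.168)"
```

```text
togo cm [ 0.03 -0.07  1.04] yaw -0.169 turn -0.001 t 13.65 w 0.299 pos [ 0.4386 -0.1769  0.0974]
```

Call:
servo_tool(deltas=[[-1, [0, 0, 0.5], 0], [-1, [0, 0, 0.3], 0], [-1, [0, 0, 0.2], 0], [-1, [0, 0, 0.1], 0], [-1, [0, 0, 0], 0], [-1, [0, 0, 0], 0]])

```text
time: 14.25
eef_pos: [0.4379, -0.1772, 0.0862]
orientation: [2.402, 2.024, 0.0]
ft_force: [-2.9, 1.3, 8.7]
gripper_width: 0.297
```

Call:
servo_tool(deltas=[[0.0, [0, 0, 0], 0], [0.3, [0, 0, 0], 0], [0.3, [0, 0, 0], 0], [0.3, [0, 0, 0], 0], [0.3, [0, 0, -2], 0], [0.3, [0, 0, -4], 0], [0.3, [0, 0, -4], 0], [0.3, [0, 0, -2], 0], [0.3, [0, 0, 0], 0]])

```text
time: 15.15
eef_pos: [0.4393, -0.1777, 0.2082]
orientation: [2.398, 2.022, 0.004]
ft_force: [0.4, -0.3, -0.0]
gripper_width: 0.649
```

```bash
python3 -c "
from h import *
togo(.589,-.0211,.2,-.17)
snap('scene','s6');crop('s6','s6c',180,200,240,180,3)"
```

```text
togo cm [17.97 12.1   0.86] yaw -0.17 turn -0.0 t 15.15 w 0.649 pos [ 0.4393 -0.1777  0.2082]
```

View pics/s6c.png

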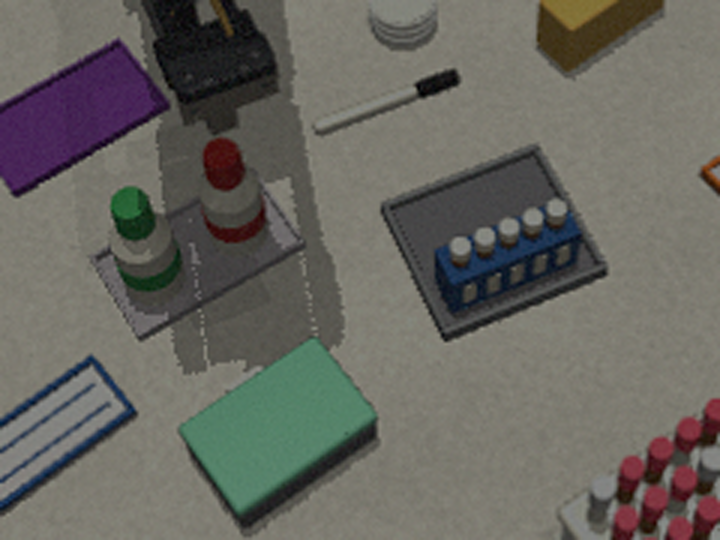

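Both bottles stand upright in the steel tray. Next I'll move over the carrier.

Call:
servo_tool(deltas=[[0.3, [1.5, 1, 0], 0], [0.5, [3, 2, 0], 0], [0.6, [3.5, 2.5, 0], 0], [0.6, [3.5, 2.5, 0], 0], [0.6, [3.5, 2, 0], 0], [0.6, [2, 1.5, 0], 0], [0.6, [0.9, 0.5, 0], 0], [0.6, [0, 0, 0], 0], [0.6, [0, 0, 0], 0]])

```text
time: 16.1
eef_pos: [0.5848, -0.0215, 0.2043]
orientation: [-2.401, -2.024, 0.003]
ft_force: [-0.6, -0.3, 0.3]
gripper_width: 0.802
```

```bash
python3 -c "
from h import *
togo(.589,-.0211,.024,-.17)
im,o=snap('wrist','w6')"
```

```text
togo cm [ 0.12  0.45 18.02] yaw -0.17 turn 0.0 t 16.1 w 0.802 pos [ 0.5848 -0.0215  0.2043]
```

View pics/w6.png

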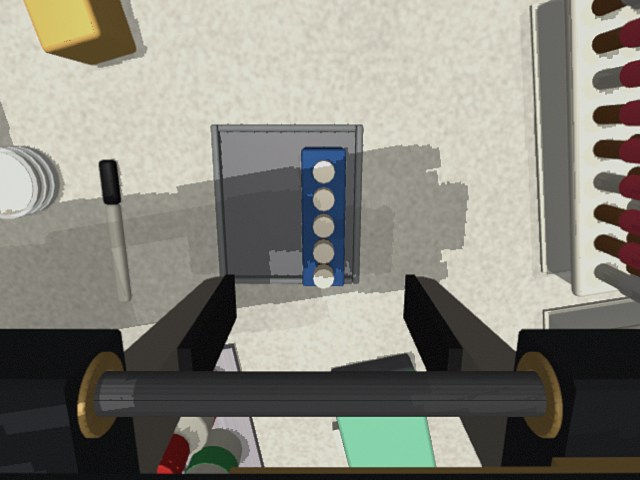

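Run:
```python
from h import *
o=np.load("pics/w6.npy",allow_pickle=True).item()
t=plane("wrist",[(323.5,171),(323.5,199),(323,226),(323.5,252),(323.5,277)],.077,o);print(t.round(4),t.mean(0))
c=plane("wrist",[(212.5,126),(362,126),(357,282),(220,282)],.014,o);print(c.round(4),c.mean(0),[np.linalg.norm(c[i]-c[(i+1)%4]).round(4) for i in range(4)])
```

```text
[[ 0.5957  0.0189  0.077 ]
 [ 0.5924 -0.0008  0.077 ]
 [ 0.5887 -0.0204  0.077 ]
 [ 0.5857 -0.04    0.077 ]
 [ 0.5824 -0.0594  0.077 ]] [ 0.58899129 -0.02033458  0.077     ]
[[ 0.5102  0.0653  0.014 ]
 [ 0.6331  0.0441  0.014 ]
 [ 0.6086 -0.092   0.014 ]
 [ 0.4847 -0.0707  0.014 ]] [ 0.55914209 -0.01333548  0.014     ] [np.float64(0.1248), np.float64(0.1383), np.float64(0.1257), np.float64(0.1384)]
```

Call:
servo_tool(deltas=[[0.6, [0.1, 0.4, 3], 0], [0.6, [0, 0, 4], 0], [0.6, [0, 0, 3], 0], [0.6, [0, 0, 0], 0], [0.6, [0, 0, 0], 0]])

```text
time: 16.65
eef_pos: [0.5897, -0.0213, 0.1058]
orientation: [-2.403, -2.023, 0.001]
ft_force: [0.2, -0.6, 0.2]
gripper_width: 0.8
```

```bash
python3 -c "
from h import *
togo(.589,-.0211,.024,-.17)
snap('side','s7');crop('s7','s7c',180,150,200,150,4)"
```

```text
togo cm [ 0.01 -0.07  8.18] yaw -0.171 turn -0.001 t 16.65 w 0.8 pos [ 0.5897 -0.0213  0.1058]
```

View pics/s7c.png

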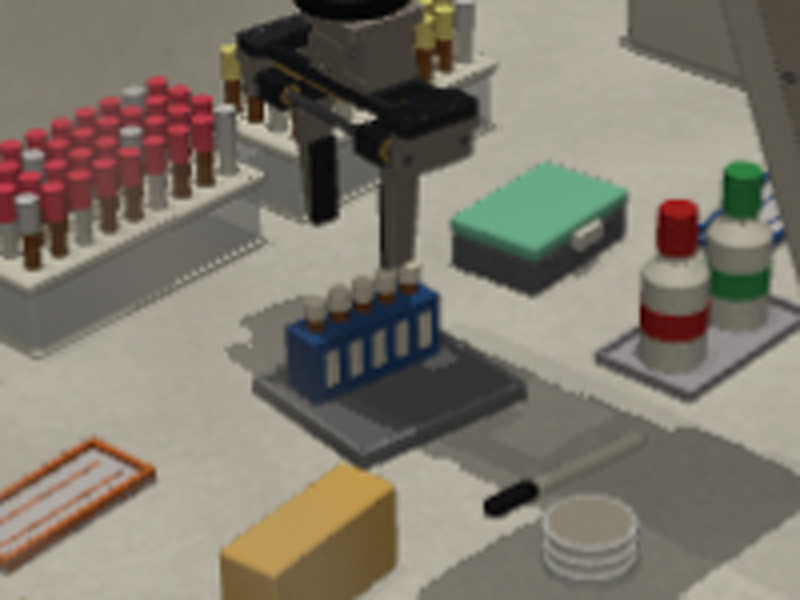

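Call:
servo_tool(deltas=[[0.6, [0, -0.06, 3], 0], [0.6, [0, 0, 3], 0], [0.6, [0, 0, 1.5], 0], [0.6, [0, 0, 0.6], 0], [0.6, [0, 0, 0], 0], [0.6, [0, 0, 0], 0]])

```text
time: 17.3
eef_pos: [0.5907, -0.0205, 0.0256]
orientation: [2.401, 2.024, 0.002]
ft_force: [0.5, 0.3, -0.0]
gripper_width: 0.801
```

```bash
python3 -c "
from h import *
togo(.589,-.0205,.024,-.17)"
```

```text
togo cm [-0.03 -0.16  0.16] yaw -0.17 turn 0.0 t 17.3 w 0.801 pos [ 0.5907 -0.0205  0.0256]
```

Call:
servo_tool(deltas=[[0.6, [0, -0.13, 0.1], 0], [0.6, [0, 0, 0], 0], [-1, [0, 0, 0], 0], [-1, [0, 0, 0], 0], [-1, [0, 0, 0], 0], [-1, [0, 0, 0], 0], [-1, [0, 0, 0], 0], [-1, [0, 0, 0], 0]])

```text
time: 18.1
eef_pos: [0.5883, -0.0202, 0.0233]
orientation: [-2.402, -2.025, 0.0]
ft_force: [0.7, 0.8, 1.0]
gripper_width: 0.37
```

Call:
servo_tool(deltas=[[-1, [0, 0, 0], 0], [-1, [0, 0, -1], 0], [-1, [0, 0, -3], 0], [-1, [0, 0, -4], 0], [-1, [0, 0, -4], 0], [-1, [0, 0, -2], 0], [-1, [0, 0, 0], 0]])

```text
time: 18.8
eef_pos: [0.5905, -0.0203, 0.1672]
orientation: [2.399, 2.022, 0.007]
ft_force: [0.9, -0.8, -1.9]
gripper_width: 0.366
```

```bash
python3 -c "
from h import *
togo(.5103,-.3885,.2,.113)
snap('side','s8');crop('s8','s8c',180,130,200,150,4)"
```

```text
togo cm [-37.65  -1.65  -3.33] yaw -0.17 turn -0.283 t 18.8 w 0.366 pos [ 0.5905 -0.0203  0.1672]
```

View pics/s8c.png

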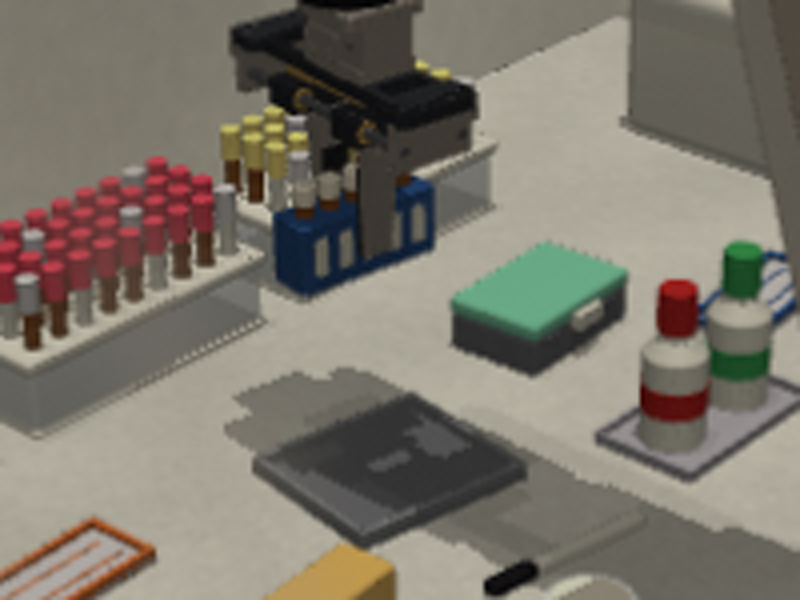

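Call:
servo_tool(deltas=[[-1, [-1.5, 0, -0.5], 0], [-1, [-3, -0.1, -0.5], 0], [-1, [-4, -0.2, 0], 0], [-1, [-4.5, -0.2, 0], 0], [-1, [-4.5, -0.3, 0], 0], [-1, [-4.5, -0.2, 0], 0], [-1, [-4.5, -0.2, 0], 0], [-1, [-4.5, -0.2, 0], 0], [-1, [-3.5, -0.2, 0], 0], [-1, [-2, 0, 0], 0]])

```text
time: 19.85
eef_pos: [0.5083, -0.38, 0.1715]
orientation: [-2.402, -2.02, 0.002]
ft_force: [0.1, -0.5, -1.0]
gripper_width: 0.369
```

Call:
servo_tool(deltas=[[-1, [0, 0, 0], -0.05], [-1, [0, 0, 0], -0.08], [-1, [0, 0, 0], -0.08], [-1, [0, 0, 0], -0.07], [-1, [0, 0, 0], 0], [-1, [0, 0, 0], 0]])

```text
time: 20.45
eef_pos: [0.5104, -0.3768, 0.1725]
orientation: [-2.097, -2.337, 0.0]
ft_force: [-0.6, 0.1, -1.6]
gripper_width: 0.362
```

```bash
python3 -c "
from h import *
togo(.5103,-.3885,.0245,.113)
snap('wrist','w9')"
```

```text
togo cm [-1.18 -0.12 14.8 ] yaw 0.108 turn -0.005 t 20.45 w 0.362 pos [ 0.5104 -0.3768  0.1725]
```

View pics/w9.png

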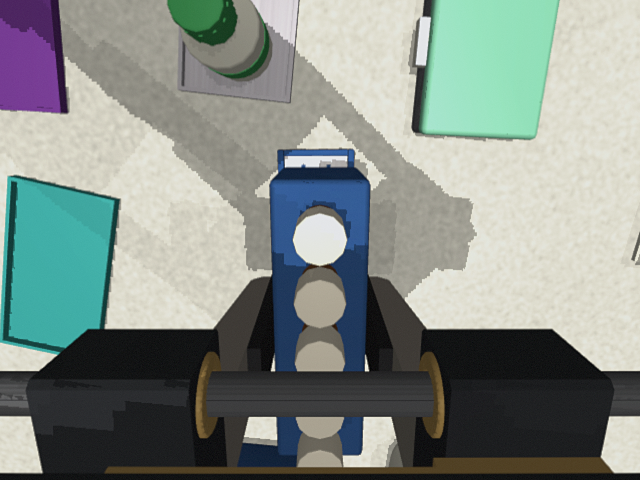

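Call:
servo_tool(deltas=[[-1, [-0.7, -0.1, 2], -0.005], [-1, [-0.5, 0, 3], 0], [-1, [0, 0, 4], 0], [-1, [0, 0, 2.5], 0], [-1, [0, 0, 1], 0], [-1, [0, 0, 0], 0], [-1, [0, 0, 0], 0]])

```text
time: 21.2
eef_pos: [0.5119, -0.3897, 0.0494]
orientation: [2.09, 2.344, 0.0]
ft_force: [0.3, 0.6, -2.0]
gripper_width: 0.363
```

```bash
python3 -c "
from h import *
togo(.5103,-.3885,.0245,.113)
print(plane('wrist',[(305,365)],.08,np.load('pics/w2.npy',allow_pickle=True).item()))
snap('scene','s10');crop('s10','s10c',110,270,200,150,4)"
```

```text
togo cm [ 0.14 -0.15  2.49] yaw 0.115 turn 0.002 t 21.2 w 0.363 pos [ 0.5119 -0.3897  0.0494]
[[ 0.47418533 -0.55895432  0.08      ]]
```

View pics/s10c.png

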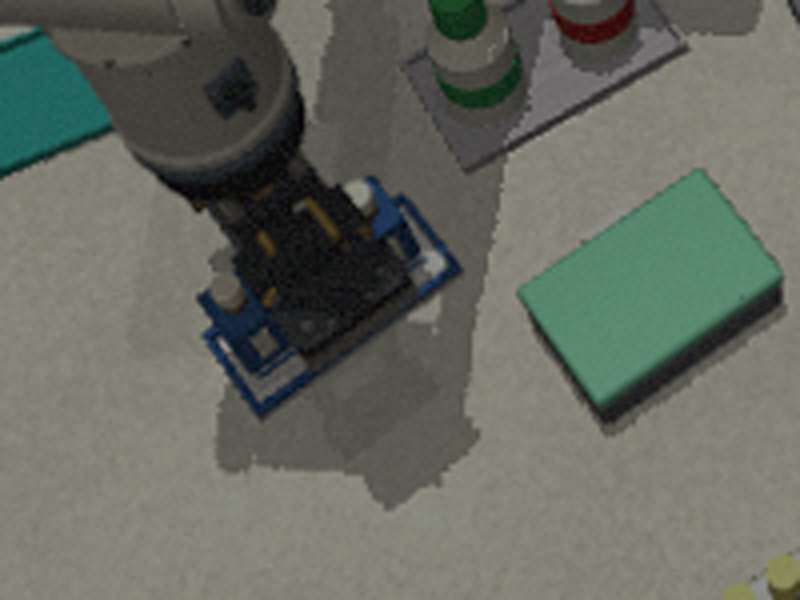

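Call:
servo_tool(deltas=[[-1, [0.1, -0.15, 0.8], 0], [-1, [0, 0, 0.6], 0], [-1, [0, 0, 0.4], 0], [-1, [0, 0, 0.2], 0], [-1, [0, 0, 0], 0], [-1, [0, 0, 0], 0]])

```text
time: 21.85
eef_pos: [0.5096, -0.3885, 0.0283]
orientation: [-2.09, -2.345, 0.0]
ft_force: [-0.2, -0.4, -1.1]
gripper_width: 0.365
```

```bash
python3 -c "
from h import *
togo(.5103,-.3885,.0245,.113)"
```

```text
togo cm [-0.01  0.07  0.38] yaw 0.115 turn 0.002 t 21.85 w 0.365 pos [ 0.5096 -0.3885  0.0283]
```

Call:
servo_tool(deltas=[[-1, [0, 0, 0.2], 0], [-1, [0, 0, 0.15], 0], [-1, [0, 0, 0.1], 0], [-1, [0, 0, 0], 0], [-1, [0, 0, 0], 0]])

```text
time: 22.35
eef_pos: [0.5096, -0.3885, 0.0243]
orientation: [2.09, 2.345, -0.0]
ft_force: [-1.6, 2.1, 5.5]
gripper_width: 0.369
```

Seated. Releasing and lifting, then a check.

Call:
servo_tool(deltas=[[0.0, [0, 0, 0], 0], [0.5, [0, 0, 0], 0], [0.5, [0, 0, 0], 0], [0.5, [0, 0, 0], 0], [0.5, [0, 0, -1], 0], [0.5, [0, 0, -3], 0], [0.5, [0, 0, -5], 0], [0.5, [0, 0, -5], 0], [0.5, [0, 0, -5], 0], [0.5, [0, 0, -1], 0]])

```text
time: 23.35
eef_pos: [0.512, -0.3903, 0.2314]
orientation: [2.083, 2.338, 0.001]
ft_force: [0.9, -0.8, -0.1]
gripper_width: 0.752
```

Call:
servo_tool(deltas=[[0.5, [0, 0, -2], 0.05], [0.5, [0, 0, -2], 0.06], [0.5, [0, 0, 0], 0], [0.5, [0, 0, 0], 0]])

```text
time: 23.75
eef_pos: [0.5094, -0.3883, 0.2634]
orientation: [-2.214, -2.229, -0.0]
ft_force: [-0.3, -0.1, -0.4]
gripper_width: 0.75
```

```bash
python3 -c "
from h import *
togo(.43,.15,.3,0)
snap('scene','s11');crop('s11','s11c',110,270,200,150,4)
snap('wrist','w11')
snap('side','d11')"
```

```text
togo cm [53.88 -7.58 -3.66] yaw 0.007 turn 0.007 t 23.75 w 0.75 pos [ 0.5094 -0.3883  0.2634]
```

View pics/s11c.png

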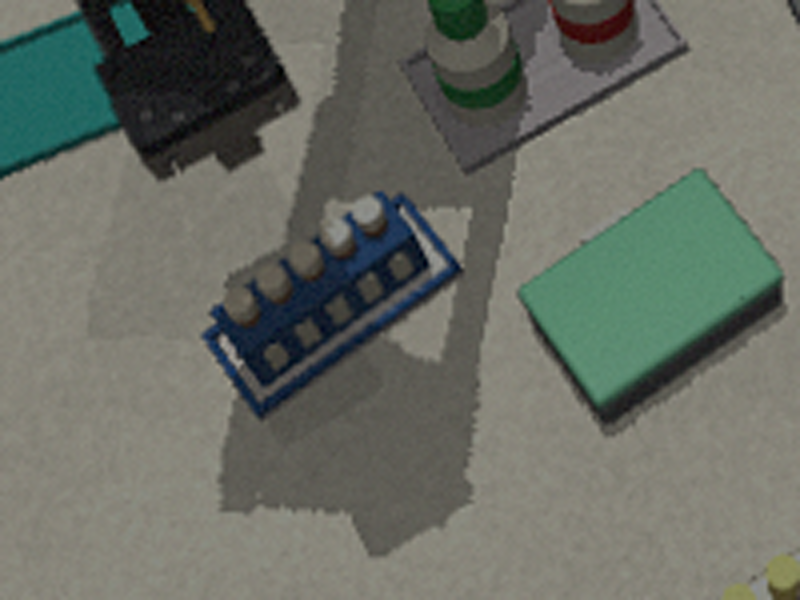

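View pics/w11.png

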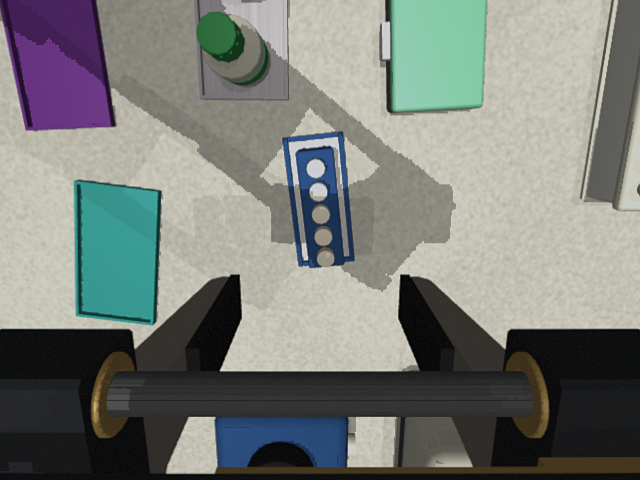

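View pics/d11.png

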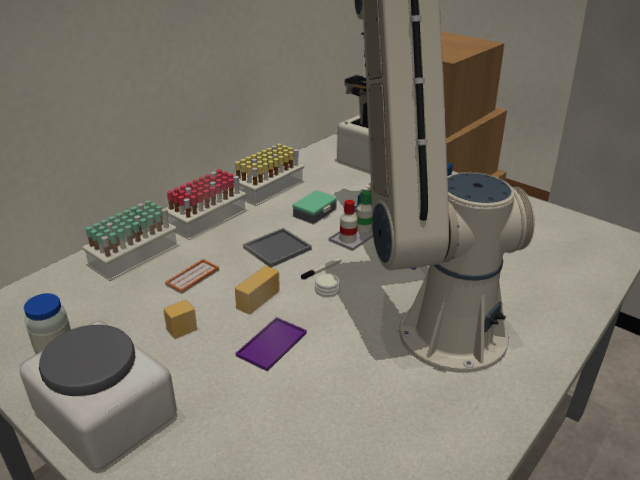

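Run:
```python
from h import *
o=np.load("pics/w11.npy",allow_pickle=True).item()
t=plane("wrist",[(316,168),(318.5,191),(320.5,214.5),(323,236.5),(325.5,258)],.078,o);d=t[0]-t[-1];print(t.mean(0),np.arctan2(-d[0],d[1]))
b=plane("wrist",[(283,139),(342,132),(354,261),(299,267)],.012,o);print(b.mean(0))
```

```text
[ 0.51133668 -0.38910632  0.078     ] 0.10969721440203584
[ 0.51046305 -0.38987377  0.012     ]
```

Call:
servo_tool(deltas=[[0.5, [3, 0, -1], 0], [0.5, [4.5, -0.7, -2], 0], [0.5, [5, -0.9, -1], 0], [0.5, [5, -0.9, 0], 0], [0.5, [5, -0.9, 0], 0], [0.5, [5, -0.9, 0], 0], [0.5, [5, -0.9, 0], 0], [0.5, [5, -0.9, 0], 0], [0.5, [5, -0.5, 0], 0], [0.5, [4, -0.5, 0], 0]])

```text
time: 24.9
eef_pos: [0.4362, 0.0725, 0.3028]
orientation: [-2.214, -2.228, 0.001]
ft_force: [-0.4, 0.8, -1.6]
gripper_width: 0.748
```

Call:
servo_tool(deltas=[[0.5, [3, -0.3, 0], 0], [0.5, [1, 0, 0], 0], [0.5, [0, 0, 0], 0], [0.5, [0, 0, 0], 0]])

```text
time: 25.3
eef_pos: [0.4341, 0.1095, 0.303]
orientation: [-2.215, -2.227, 0.002]
ft_force: [-0.1, 0.1, 0.2]
gripper_width: 0.747
```

```bash
python3 -c "
from h import *
togo(.43,.11,.3,0)
snap('wrist','w12')"
```

```text
togo cm [ 0.06 -0.41  0.3 ] yaw 0.005 turn 0.005 t 25.3 w 0.747 pos [0.4341 0.1095 0.303 ]
```

View pics/w12.png

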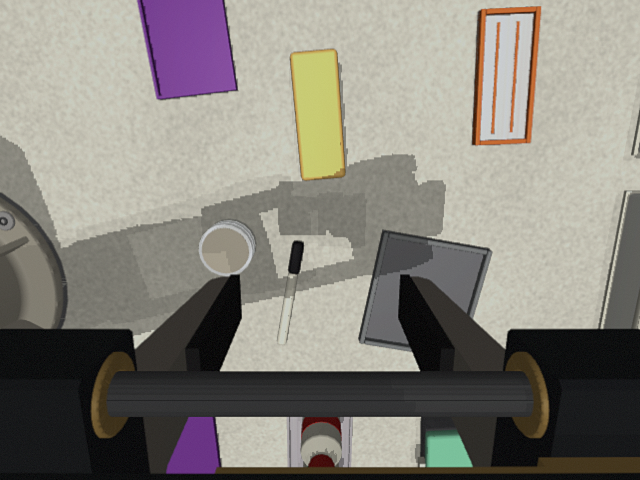

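The carrier sits within about 1 mm of the bay centre at the right angle. The long foam is at (318,115) in the wrist view; its 118×44 footprint should confirm which block it is.

Run:
```python
from h import *
o=np.load("pics/w12.npy",allow_pickle=True).item()
im=cv2.imread("pics/w12.png");hsv=cv2.cvtColor(im,cv2.COLOR_BGR2HSV);print(hsv[115,318])
m=cv2.inRange(hsv,(15,60,90),(35,255,255));c=max(cv2.findContours(m,0,2)[0],key=cv2.contourArea)
r=cv2.boxPoints(cv2.minAreaRect(c));print(r)
P=plane("wrist",r,.064,o);P=P[np.argsort(P[:,1])];print(P.round(4),P.mean(0).round(4))
d=(P[2]+P[3]-P[0]-P[1])/2;print("len",np.linalg.norm(d),"w",np.linalg.norm(P[0]-P[1]),"ang",np.arctan2(-d[0],d[1]))
crop("w12","w12c",270,30,100,170,3)
yaw=np.arctan2(-d[0],d[1]);togo(*P.mean(0)[:2],.03,yaw)
```

```text
[ 31 112 202]
[[288.83612   52.196724]
 [336.26233   47.885246]
 [347.95087  176.45898 ]
 [300.52466  180.77045 ]]
[[0.4167 0.1304 0.064 ]
 [0.463  0.1348 0.064 ]
 [0.4069 0.247  0.064 ]
 [0.4499 0.2508 0.064 ]] [0.4341 0.1908 0.064 ]
len 0.11684095714894703 w 0.04649784814904778 ang 0.09813926877271016
togo cm [ 8.18  0.05 27.31] yaw 0.004 turn -0.094 t 25.35 w 0.749 pos [0.4342 0.1092 0.3031]
```

View pics/w12c.png

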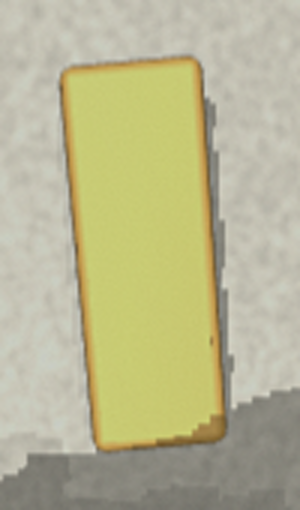

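Run:
```python
from h import *
o=np.load("pics/w12.npy",allow_pickle=True).item()
P=plane("wrist",[(290.5,53),(335.5,48.7),(345,176.5),(302.5,179.5)],.064,o)
d=(P[0]+P[1]-P[2]-P[3])/2;print(P.mean(0),np.linalg.norm(d),np.linalg.norm(P[0]-P[1]),np.linalg.norm(P[2]-P[3]),"ang",np.arctan2(-d[0],d[1]))
yaw=np.arctan2(-d[0],d[1]);togo(*P.mean(0)[:2],.03,yaw)
```

```text
[0.43410085 0.19072075 0.064     ] 0.11548662812133896 0.041023430958045656 0.041588232533257566 ang 0.09163696073793422
togo cm [ 8.17  0.05 27.31] yaw 0.004 turn -0.087 t 25.35 w 0.749 pos [0.4342 0.1092 0.3031]
```

Call:
servo_tool(deltas=[[0.6, [3, 0.05, 2], 0], [0.6, [3, 0, 4], 0], [0.6, [2.1, 0, 4], 0], [0.6, [0, 0, 3], -0.04], [0.6, [0, 0, 2], -0.05], [0.6, [0, 0, 0], 0], [0.6, [0, 0, 0], 0]])

```text
time: 26.05
eef_pos: [0.4347, 0.1904, 0.1538]
orientation: [-2.117, -2.321, 0.001]
ft_force: [-0.3, -0.9, 1.2]
gripper_width: 0.801
```

```bash
python3 -c "
from h import *
togo(.4341,.1907,.03,.094)"
```

```text
togo cm [ 0.04 -0.05 12.38] yaw 0.092 turn -0.002 t 26.05 w 0.801 pos [0.4347 0.1904 0.1538]
```

Call:
servo_tool(deltas=[[0.6, [0, -0.05, 3], 0], [0.6, [0, 0, 4], 0], [0.6, [0, 0, 3], 0], [0.6, [0, 0, 1.5], 0], [0.6, [0, 0, 0.8], 0], [0.6, [0, 0, 0], 0], [0.6, [0, 0, 0], 0]])

```text
time: 26.75
eef_pos: [0.4348, 0.1914, 0.0317]
orientation: [2.114, 2.323, 0.003]
ft_force: [-0.9, 0.2, 0.4]
gripper_width: 0.8
```

Call:
servo_tool(deltas=[[-1, [0, 0, 0], 0], [-1, [0, 0, 0], 0], [-1, [0, 0, 0], 0], [-1, [0, 0, 0], 0], [-1, [0, 0, 0], 0], [-1, [0, 0, 0], 0]])

```text
time: 27.35
eef_pos: [0.4338, 0.1913, 0.0308]
orientation: [2.113, 2.324, 0.0]
ft_force: [-1.7, -0.4, 6.8]
gripper_width: 0.477
```

```bash
python3 -c "
from h import *
togo(.4341,.1907,.03,.094)"
```

```text
togo cm [-0.06  0.02  0.08] yaw 0.095 turn 0.001 t 27.35 w 0.477 pos [0.4338 0.1913 0.0308]
```

Call:
servo_tool(deltas=[[-1, [0, 0, -2], 0], [-1, [0, 0, -4], 0], [-1, [0, 0, -4], 0], [-1, [0, 0, -3], 0], [-1, [0, 0, 0], 0.08], [-1, [0, 0, 0], 0.1], [-1, [0, 0, 0], 0.08], [-1, [0, 0, 0], 0], [-1, [0, 0, 0], 0]])

```text
time: 28.25
eef_pos: [0.4335, 0.1912, 0.1603]
orientation: [-2.394, -2.034, 0.001]
ft_force: [0.1, 0.3, 0.3]
gripper_width: 0.477
```

```bash
python3 -c "
from h import *
togo(.5899,-.0178,.0358,-.168)"
```

```text
togo cm [-18.09  18.82  12.45] yaw -0.163 turn 0.005 t 28.25 w 0.477 pos [0.4335 0.1912 0.1603]
```

Call:
servo_tool(deltas=[[-1, [-1.5, 1.5, 0], 0.005], [-1, [-3, 3, 0], 0], [-1, [-3, 3.1, 0], 0], [-1, [-3, 3.1, 0], 0], [-1, [-3, 3.1, 0], 0], [-1, [-2.5, 2.5, 0], 0], [-1, [-1.5, 1.7, 0], 0], [-1, [-0.6, 0.6, 0], 0], [-1, [0, 0, 0], 0], [-1, [0, 0, 0], 0]])

```text
time: 29.25
eef_pos: [0.5856, -0.0178, 0.1602]
orientation: [-2.4, -2.025, 0.001]
ft_force: [-0.2, 0.6, -0.5]
gripper_width: 0.476
```

```bash
python3 -c "
from h import *
togo(.5899,-.0178,.0358,-.168)
snap('wrist','w13')"
```

```text
togo cm [ 0.07  0.43 12.44] yaw -0.169 turn -0.001 t 29.25 w 0.476 pos [ 0.5856 -0.0178  0.1602]
```

View pics/w13.png

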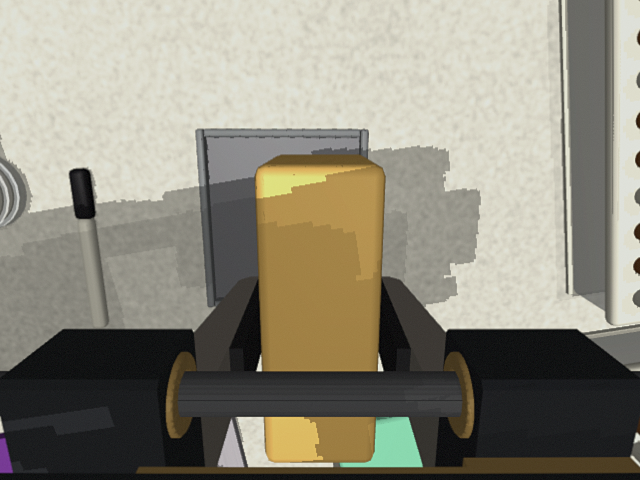

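Call:
servo_tool(deltas=[[-1, [0.07, 0.38, 2], 0], [-1, [0, 0, 3], 0], [-1, [0, 0, 3], 0], [-1, [0, 0, 1.5], 0], [-1, [0, 0, 0.5], 0], [-1, [0, 0, 0], 0], [-1, [0, 0, 0], 0]])

```text
time: 30.0
eef_pos: [0.5912, -0.0183, 0.0617]
orientation: [2.401, 2.025, 0.002]
ft_force: [0.5, 0.5, 0.6]
gripper_width: 0.476
```

```bash
python3 -c "
from h import *
togo(.5899,-.0178,.0358,-.168)
snap('wrist','w14')
snap('scene','s14');crop('s14','s14c',270,200,150,130,5)"
```

```text
togo cm [ 0.03 -0.14  2.59] yaw -0.17 turn -0.002 t 30.0 w 0.476 pos [ 0.5912 -0.0183  0.0617]
```

View pics/s14c.png

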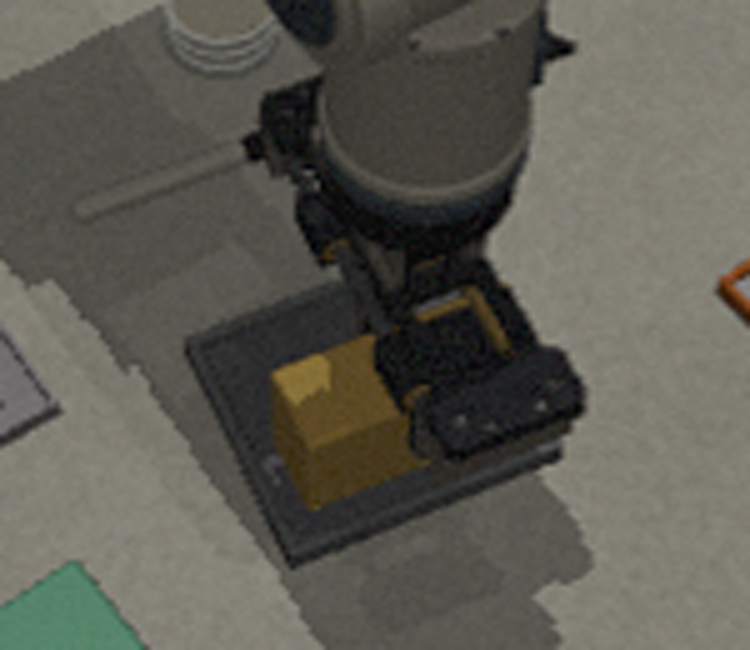

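View pics/w14.png

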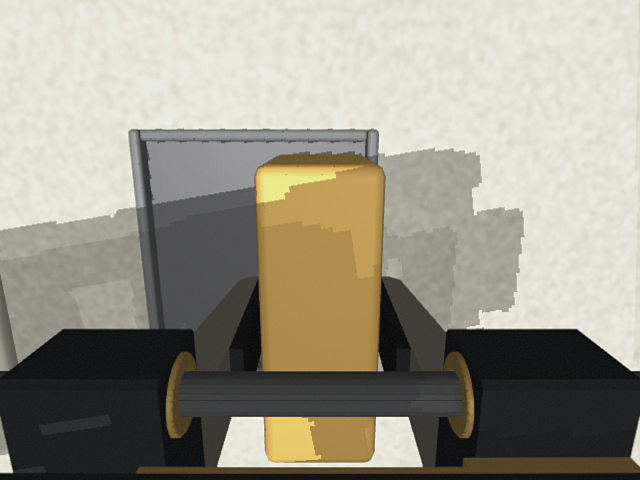

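Call:
servo_tool(deltas=[[-1, [0, -0.12, 1], 0], [-1, [0, 0, 0.7], 0], [-1, [0, 0, 0.4], 0], [-1, [0, 0, 0.1], 0], [-1, [0, 0, 0], 0], [-1, [0, 0, 0], 0]])

```text
time: 30.7
eef_pos: [0.5893, -0.0183, 0.0385]
orientation: [2.402, 2.025, 0.0]
ft_force: [0.6, 0.2, -0.2]
gripper_width: 0.478
```

```bash
python3 -c "
from h import *
togo(.5899,-.0178,.0358,-.168);print(observe()['ft_force'])
snap('scene','s15');crop('s15','s15c',270,200,150,130,5)"
```

```text
togo cm [0.06 0.05 0.27] yaw -0.17 turn -0.002 t 30.7 w 0.478 pos [ 0.5893 -0.0183  0.0385]
[ 0.6023373   0.17615231 -0.19571732]
```

View pics/s15c.png

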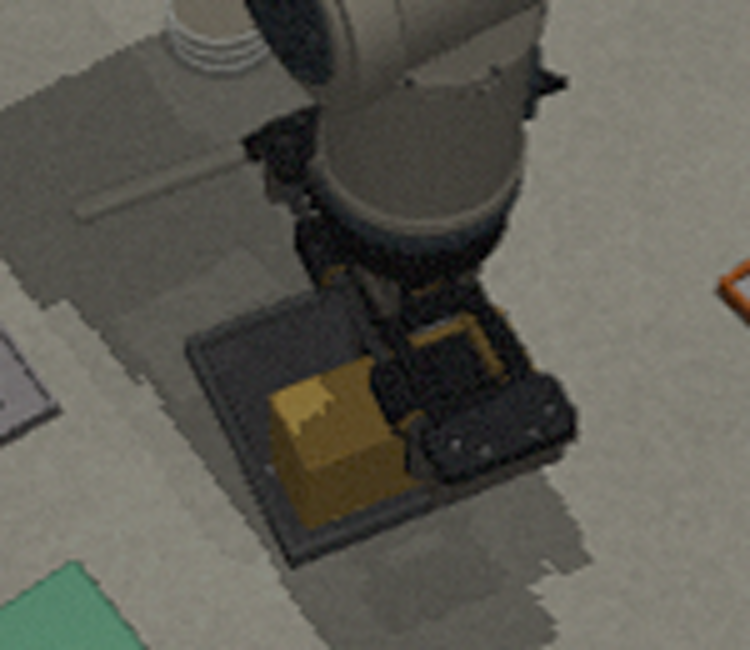

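Call:
servo_tool(deltas=[[-1, [0, 0, 0.15], 0], [-1, [0, 0, 0.1], 0], [-1, [0, 0, 0.05], 0], [-1, [0, 0, 0], 0], [-1, [0, 0, 0], 0]])

```text
time: 31.25
eef_pos: [0.5892, -0.0183, 0.0358]
orientation: [2.402, 2.025, 0.0]
ft_force: [-2.0, -0.5, 5.5]
gripper_width: 0.475
```

Call:
servo_tool(deltas=[[0.2, [0, 0, 0], 0], [0.6, [0, 0, 0], 0], [0.6, [0, 0, 0], 0], [0.6, [0, 0, 0], 0], [0.6, [0, 0, -1], 0], [0.6, [0, 0, -3], 0], [0.6, [0, 0, -4], 0], [0.6, [0, 0, -4], 0], [0.6, [0, 0, -4], 0], [0.6, [0, 0, 0], 0]])

```text
time: 32.25
eef_pos: [0.5926, -0.0184, 0.2021]
orientation: [2.397, 2.021, 0.011]
ft_force: [0.9, -0.0, 0.0]
gripper_width: 0.797
```

```bash
python3 -c "
from h import *
togo(.438,-.1772,.2,-.168)
snap('wrist','w16')
snap('scene','s16');crop('s16','s16c',270,200,150,130,5)"
```

```text
togo cm [-18.27 -12.55   0.06] yaw -0.17 turn -0.002 t 32.25 w 0.797 pos [ 0.5926 -0.0184  0.2021]
```

View pics/s16c.png

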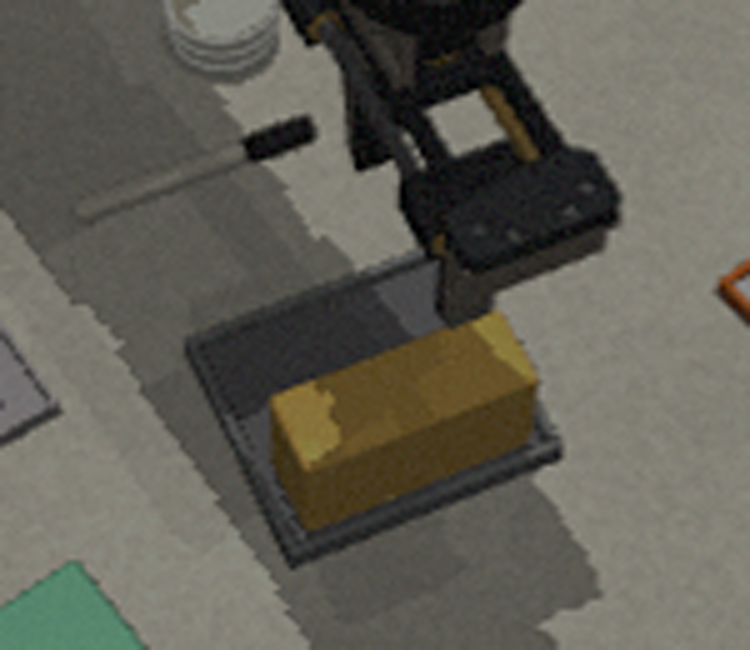

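View pics/w16.png

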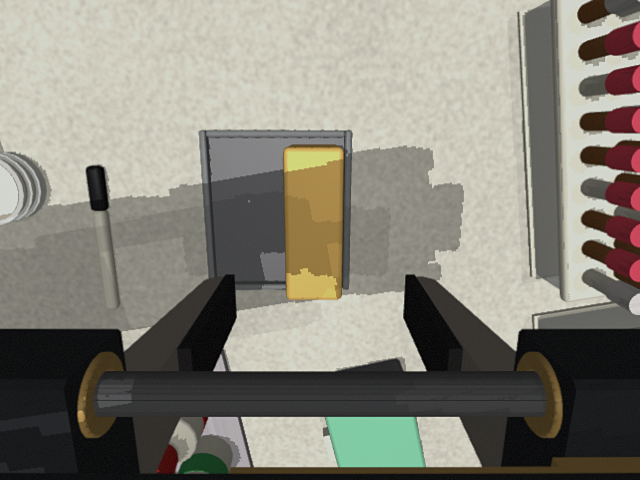

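The foam stands flat inside the rim. Now the red bottle goes back.

Call:
servo_tool(deltas=[[0.3, [-2, -1.5, 0], 0], [0.3, [-3.5, -2.5, 0], 0], [0.3, [-3.5, -2.5, 0], 0], [0.3, [-3.5, -2.5, 0], 0], [0.3, [-3, -2, 0], 0], [0.3, [-2, -1, 0], 0], [0.3, [-0.8, -0.4, 0], 0], [0.3, [0, 0, 0], 0], [0.3, [0, 0, 0], 0]])

```text
time: 33.25
eef_pos: [0.4363, -0.1772, 0.195]
orientation: [-2.402, -2.024, -0.0]
ft_force: [0.9, 0.0, -1.1]
gripper_width: 0.653
```

```bash
python3 -c "
from h import *
togo(.438,-.1772,.0865,-.168)"
```

```text
togo cm [ 0.02  0.17 10.85] yaw -0.17 turn -0.002 t 33.25 w 0.653 pos [ 0.4363 -0.1772  0.195 ]
```

Call:
servo_tool(deltas=[[0.3, [0, 0.12, 3], 0], [0.3, [0, 0, 4], 0], [0.3, [0, 0, 2], 0], [0.3, [0, 0, 1.2], 0], [0.3, [0, 0, 0.5], 0], [0.3, [0, 0, 0], 0], [0.3, [0, 0, 0], 0]])

```text
time: 33.95
eef_pos: [0.4381, -0.178, 0.0893]
orientation: [2.401, 2.024, 0.001]
ft_force: [0.3, -1.3, 0.5]
gripper_width: 0.65
```

```bash
python3 -c "
from h import *
togo(.438,-.1772,.0865,-.168)"
```

```text
togo cm [ 0.08 -0.02  0.28] yaw -0.17 turn -0.002 t 33.95 w 0.65 pos [ 0.4381 -0.178   0.0893]
```

Call:
servo_tool(deltas=[[0.3, [0.08, 0, 0.3], 0], [0.3, [0, 0, 0], 0], [-1, [0, 0, 0], 0], [-1, [0, 0, 0], 0], [-1, [0, 0, 0], 0], [-1, [0, 0, 0], 0], [-1, [0, 0, 0], 0], [-1, [0, 0, 0], 0]])

```text
time: 34.75
eef_pos: [0.4373, -0.1771, 0.0855]
orientation: [2.402, 2.025, -0.0]
ft_force: [-0.0, 0.3, 0.3]
gripper_width: 0.298
```

Call:
servo_tool(deltas=[[-1, [0, 0, -1], 0], [-1, [0, 0, -3], 0], [-1, [0, 0, -4], 0], [-1, [0, 0, -4], 0], [-1, [0, 0, -1], 0], [-1, [0, 0, 0], 0]])

```text
time: 35.35
eef_pos: [0.4382, -0.1775, 0.2172]
orientation: [2.4, 2.023, 0.003]
ft_force: [0.7, -1.0, -1.8]
gripper_width: 0.298
```

```bash
python3 -c "
from h import *
togo(.5402,.0226,.0883,-.168)"
```

```text
togo cm [21.45  6.62 12.9 ] yaw -0.17 turn -0.002 t 35.35 w 0.298 pos [ 0.4382 -0.1775  0.2172]
```

Call:
servo_tool(deltas=[[-1, [1.5, 0.5, 0], 0], [-1, [3, 0.9, 0], 0], [-1, [4, 1.2, 0], 0], [-1, [4, 1.2, 0], 0], [-1, [4, 1.2, 0], 0], [-1, [3, 0.9, 0], 0], [-1, [1.5, 0.5, 0], 0], [-1, [0.4, 0.2, 0], 0], [-1, [0, 0, 0], 0], [-1, [0, 0, 0], 0]])

```text
time: 36.35
eef_pos: [0.5378, 0.0215, 0.2149]
orientation: [-2.402, -2.024, 0.002]
ft_force: [0.0, 0.4, -1.3]
gripper_width: 0.298
```

```bash
python3 -c "
from h import *
togo(.5402,.0226,.0875,-.168)"
```

```text
togo cm [ 0.15  0.23 12.74] yaw -0.171 turn -0.003 t 36.35 w 0.298 pos [0.5378 0.0215 0.2149]
```

Call:
servo_tool(deltas=[[-1, [0.12, 0.15, 3], 0], [-1, [0, 0, 4], 0], [-1, [0, 0, 3], 0], [-1, [0, 0, 1.2], 0], [-1, [0, 0, 0.5], 0], [-1, [0, 0, 0], 0], [-1, [0, 0, 0], 0]])

```text
time: 37.05
eef_pos: [0.5413, 0.0233, 0.0999]
orientation: [2.401, 2.024, 0.003]
ft_force: [0.0, 0.5, -1.8]
gripper_width: 0.295
```

```bash
python3 -c "
from h import *
togo(.5402,.0226,.0875,-.168)"
```

```text
togo cm [-0.09 -0.1   1.24] yaw -0.17 turn -0.002 t 37.05 w 0.295 pos [0.5413 0.0233 0.0999]
```

Call:
servo_tool(deltas=[[-1, [-0.08, -0.1, 0.6], 0], [-1, [0, 0, 0.3], 0], [-1, [0, 0, 0.2], 0], [-1, [0, 0, 0.1], 0], [-1, [0, 0, 0], 0], [-1, [0, 0, 0], 0]])

```text
time: 37.65
eef_pos: [0.5393, 0.023, 0.0875]
orientation: [2.402, 2.025, 0.001]
ft_force: [-3.2, -0.3, 11.0]
gripper_width: 0.3
```

```bash
python3 -c "
from h import *
togo(.5402,.0226,.0875,-.168)"
```

```text
togo cm [-0.03  0.09  0.  ] yaw -0.17 turn -0.002 t 37.65 w 0.3 pos [0.5393 0.023  0.0875]
```

Seated on the floor, about 1 mm off. Release, rise, and go to green.

Call:
servo_tool(deltas=[[0.0, [0, 0, 0], 0], [0.2, [0, 0, 0], 0], [0.2, [0, 0, 0], 0], [0.2, [0, 0, 0], 0], [0.2, [0, 0, -2], 0], [0.2, [0, 0, -4], 0], [0.2, [0, 0, -4], 0], [0.2, [0, 0, -2], 0], [0.2, [0, 0, 0], 0]])

```text
time: 38.55
eef_pos: [0.5411, 0.023, 0.2096]
orientation: [2.399, 2.023, 0.007]
ft_force: [-0.3, -0.5, -0.3]
gripper_width: 0.602
```

```bash
python3 -c "
from h import *
togo(.4386,-.2527,.2,-.168)"
```

```text
togo cm [-28.91  -5.45   0.9 ] yaw -0.17 turn -0.002 t 38.55 w 0.602 pos [0.5411 0.023  0.2096]
```

Call:
servo_tool(deltas=[[0.3, [-3, -0.5, 0], 0], [0.3, [-4.5, -0.9, 0], 0], [0.3, [-4.5, -0.9, 0], 0], [0.3, [-4.5, -0.9, 0], 0], [0.3, [-4.5, -0.9, 0], 0], [0.3, [-4, -0.7, 0], 0], [0.3, [-2.5, -0.4, 0], 0], [0.3, [-1.3, -0.2, 0], 0], [0.3, [0, 0, 0], 0], [0.3, [0, 0, 0], 0]])

```text
time: 39.55
eef_pos: [0.4372, -0.251, 0.2059]
orientation: [-2.402, -2.024, -0.0]
ft_force: [0.7, 0.6, 0.1]
gripper_width: 0.649
```

```bash
python3 -c "
from h import *
togo(.4386,-.2527,.087,-.168)"
```

```text
togo cm [-0.16  0.18 11.89] yaw -0.17 turn -0.002 t 39.55 w 0.649 pos [ 0.4372 -0.251   0.2059]
```

Call:
servo_tool(deltas=[[0.3, [-0.13, 0.12, 3], 0], [0.3, [0, 0, 4], 0], [0.3, [0, 0, 3], 0], [0.3, [0, 0, 1.3], 0], [0.3, [0, 0, 0.4], 0], [0.3, [0, 0, 0], 0], [0.3, [0, 0, 0], 0]])

```text
time: 40.25
eef_pos: [0.4392, -0.2535, 0.0907]
orientation: [2.4, 2.024, 0.001]
ft_force: [0.1, 0.7, 0.2]
gripper_width: 0.648
```

```bash
python3 -c "
from h import *
togo(.4386,-.2527,.087,-.168)"
```

```text
togo cm [ 0.07 -0.07  0.37] yaw -0.17 turn -0.002 t 40.25 w 0.648 pos [ 0.4392 -0.2535  0.0907]
```

Call:
servo_tool(deltas=[[0.3, [0.07, -0.05, 0.35], 0], [0.3, [0, 0, 0], 0], [-1, [0, 0, 0], 0], [-1, [0, 0, 0], 0], [-1, [0, 0, 0], 0], [-1, [0, 0, 0], 0], [-1, [0, 0, 0], 0], [-1, [0, 0, 0], 0]])

```text
time: 41.05
eef_pos: [0.4378, -0.2525, 0.086]
orientation: [-2.402, -2.025, 0.0]
ft_force: [-0.5, -1.2, 1.0]
gripper_width: 0.297
```

Call:
servo_tool(deltas=[[-1, [0, 0, -1], 0], [-1, [0, 0, -3], 0], [-1, [0, 0, -4], 0], [-1, [0, 0, -4], 0], [-1, [0, 0, -1], 0], [-1, [0, 0, 0], 0]])

```text
time: 41.65
eef_pos: [0.4385, -0.2529, 0.2176]
orientation: [2.4, 2.023, 0.002]
ft_force: [-0.7, -0.3, -3.8]
gripper_width: 0.302
```

```bash
python3 -c "
from h import *
togo(.5324,-.0385,.0885,-.168)"
```

```text
togo cm [22.74  5.58 12.9 ] yaw -0.17 turn -0.002 t 41.65 w 0.302 pos [ 0.4385 -0.2529  0.2176]
```

Call:
servo_tool(deltas=[[-1, [1.5, 0.4, 0], 0], [-1, [3, 0.7, 0], 0], [-1, [4, 1, 0], 0], [-1, [4, 1, 0], 0], [-1, [4, 1, 0], 0], [-1, [3.2, 0.8, 0], 0], [-1, [2, 0.4, 0], 0], [-1, [1, 0.2, 0], 0], [-1, [0, 0, 0], 0], [-1, [0, 0, 0], 0]])

```text
time: 42.65
eef_pos: [0.5295, -0.0386, 0.215]
orientation: [-2.401, -2.024, 0.003]
ft_force: [-0.1, 0.5, -2.4]
gripper_width: 0.3
```

```bash
python3 -c "
from h import *
togo(.5324,-.0385,.088,-.168)"
```

```text
togo cm [ 0.07  0.3  12.7 ] yaw -0.17 turn -0.002 t 42.65 w 0.3 pos [ 0.5295 -0.0386  0.215 ]
```

Call:
servo_tool(deltas=[[-1, [0.03, 0.22, 3], 0], [-1, [0, 0, 4], 0], [-1, [0, 0, 3], 0], [-1, [0, 0, 1.2], 0], [-1, [0, 0, 0.4], 0], [-1, [0, 0, 0], 0], [-1, [0, 0, 0], 0]])

```text
time: 43.35
eef_pos: [0.5336, -0.0385, 0.1014]
orientation: [2.401, 2.023, 0.002]
ft_force: [-0.5, 0.7, -1.9]
gripper_width: 0.298
```

```bash
python3 -c "
from h import *
togo(.5324,-.0385,.088,-.168)"
```

```text
togo cm [-0.02 -0.13  1.34] yaw -0.17 turn -0.002 t 43.35 w 0.298 pos [ 0.5336 -0.0385  0.1014]
```

Call:
servo_tool(deltas=[[-1, [0, -0.05, 0.6], 0], [-1, [0, 0, 0.4], 0], [-1, [0, 0, 0.2], 0], [-1, [0, 0, 0.1], 0], [-1, [0, 0, 0], 0], [-1, [0, 0, 0], 0]])

```text
time: 43.95
eef_pos: [0.5323, -0.038, 0.088]
orientation: [2.402, 2.025, 0.0]
ft_force: [-3.4, 0.1, 10.9]
gripper_width: 0.297
```

```bash
python3 -c "
from h import *
togo(.5324,-.0385,.088,-.168)"
```

```text
togo cm [-0.05  0.02 -0.  ] yaw -0.17 turn -0.002 t 43.95 w 0.297 pos [ 0.5323 -0.038   0.088 ]
```

Release, rise, and go back to the first viewing pose for a like-for-like check.

Call:
servo_tool(deltas=[[0.0, [0, 0, 0], 0], [0.2, [0, 0, 0], 0], [0.2, [0, 0, 0], 0], [0.2, [0, 0, 0], 0], [0.2, [0, 0, -2], 0], [0.2, [0, 0, -4], 0], [0.2, [0, 0, -4], 0], [0.2, [0, 0, -4], 0], [0.5, [0, 0, -4], 0], [0.5, [0, 0, -4], 0]])

```text
time: 44.95
eef_pos: [0.5318, -0.038, 0.3086]
orientation: [2.402, 2.025, 0.0]
ft_force: [0.2, 0.2, 0.5]
gripper_width: 0.742
```

Call:
servo_tool(deltas=[[1, [-2, 1, 0], -0.08], [1, [-2, 1, 0], -0.09], [1, [0, 0, 0], 0], [1, [0, 0, 0], 0], [1, [0, 0, 0], 0]])

```text
time: 45.45
eef_pos: [0.5463, -0.0796, 0.3066]
orientation: [-2.222, -2.219, 0.001]
ft_force: [-0.3, -0.3, 0.7]
gripper_width: 0.999
```

Run:
```python
from h import *
togo(.5476,-.0771,.3117,0)
im,o=snap("wrist","w20");snap("scene","s20");snap("side","d20")
crop("w20","w20c",230,30,200,190,4)
hsv=cv2.cvtColor(im,cv2.COLOR_RGB2HSV)
for nm,lo,hi in [("red",(0,150,120),(12,255,255)),("green",(50,100,60),(85,255,255))]:
    m=cv2.inRange(hsv[:230],lo,hi);c=max(cv2.findContours(m,0,2)[0],key=cv2.contourArea)
    (x,y),r=cv2.minEnclosingCircle(c);print(nm,x,y,r,plane("wrist",[(x,y)],.125,o).round(4))
crop("s20","s20c",150,200,270,190,3)
```

```text
togo cm [ 0.26  0.13 -0.51] yaw -0.002 turn -0.002 t 45.45 w 0.999 pos [ 0.5463 -0.0796  0.3066]
red 310.00250244140625 89.20854187011719 18.23622703552246 [[0.5402 0.0214 0.125 ]]
green 302.5 166.0 17.270015716552734 [[ 0.5334 -0.0392  0.125 ]]
```

View pics/w20c.png

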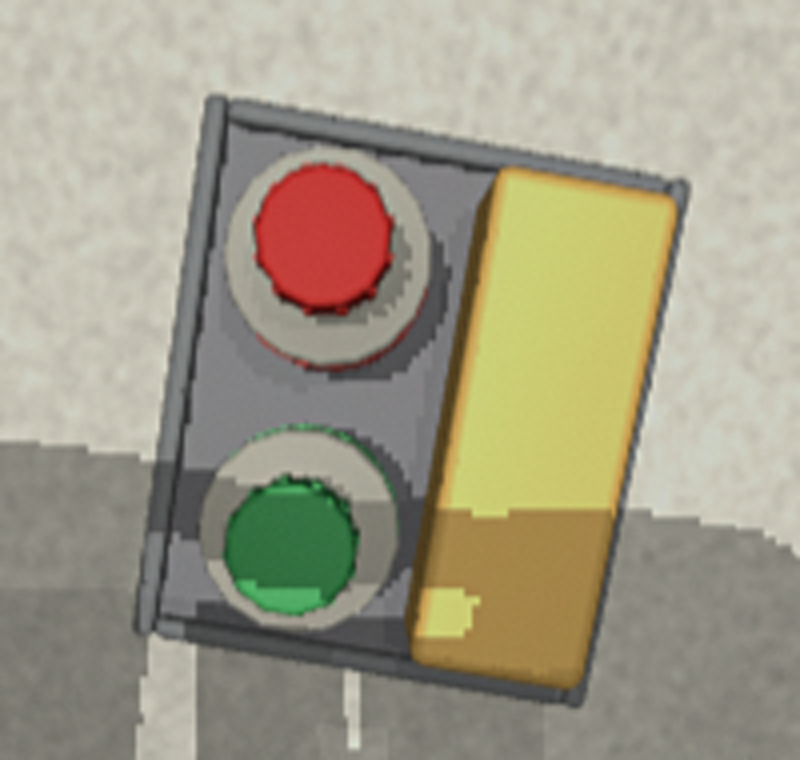

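View pics/s20c.png

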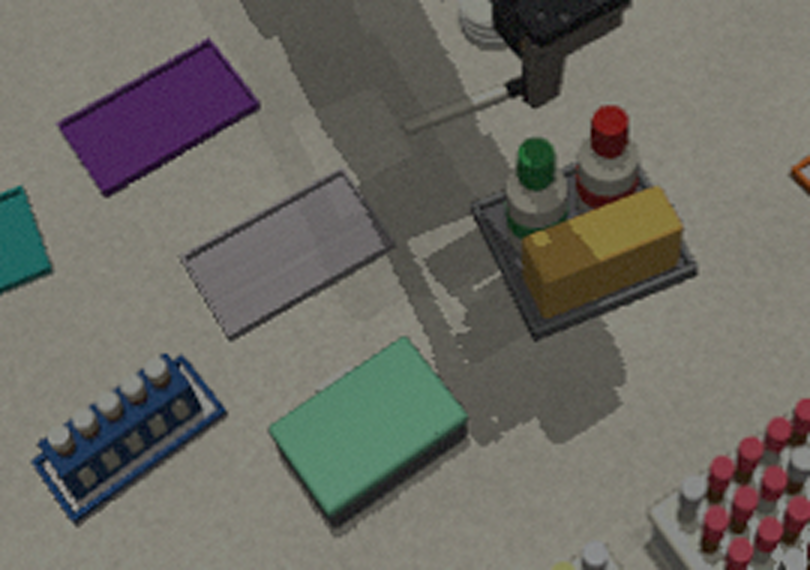

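View pics/d20.png

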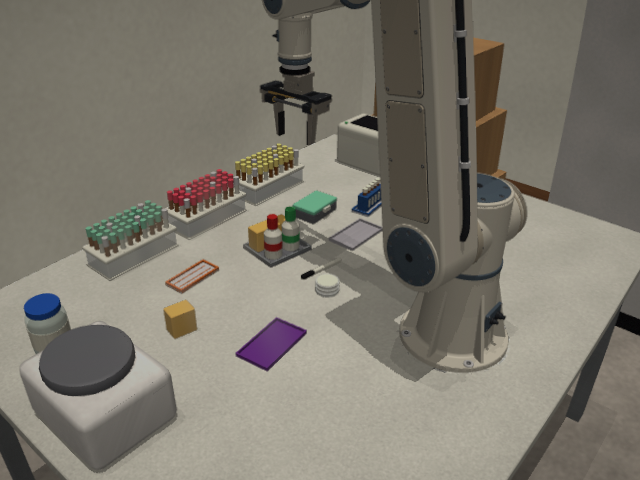

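Both bottles are within about 1.5 mm of their start, the foam is flat in the gap, the carrier is in the bay and the short foam is untouched. Handing in.

```bash
python3 -c "
from station import *
print(job_done())"
```

```text
the job is handed in; nothing more can be done
None
```

I moved both bottles to the steel tray, put the carrier in the blue-rimmed bay and set the long foam block in the crate gap. I then put each bottle back where it stood and handed the job in after about 46 s.

Last checks, all by camera and arm readings (the system gives no verdict):
- **Bottles:** both stand upright and measure within about 1.5 mm of their starting points.
- **Carrier:** it sits level about 1 mm from the bay centre and within 0.01 rad of its direction, measured just after placing. The last pictures show it unchanged.
- **Long foam:** it stands flat inside the crate rim. The arm released it about 1 mm from the gap centre I worked out from the crate's corners; I did not measure the block again afterwards.
- **Short foam and orange bay:** both look untouched in the final side view.

None of the checks failed or disagreed. Contact forces read after each placement were about 12 N or less.

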